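# Snap the channel modules on the rail and wind it to the index

## Task

Fit every grey module that lies on the bench onto the rail, in any order and place between the end stops: hook its lip under the rail's edge on the robot's side, then rock the other end down until the sprung foot clicks under the far edge and the module sits flat. When all of them are clicked on, turn the handwheel clockwise until the white pointer on the rail's carriage stands in line with the white index clip, within 3 mm, and leave the jar, beaker and screwdriver where they are.

Things in the scene. Friction and masses are not known exactly. Their poses are not given: they have to be found in the camera images.
- module_a_grip (a point): Grey module, 0.28 kg, 102 long (own x, lip end to foot end) x 52 wide (y) x 83 high, upright on lip and foot (four alike; absent ones read None). On its 43 high body stands a grip rib 60 long x 24 wide x 40 high; this point is the rib's centre: 20 below its top, 63 above the underside, 50 above the flat seat that rests on the rail, 5 from mid-length towards the foot.
- module_a_lip (a point): Middle of the slot's end in the hook under the module's -x end: 43.5 along -x and 53 below the grip point. The hook is 50 wide, 7.5 thick, and reaches to the underside; its lip, 7 thick, points 6.5 along +x from this inner face. The slot for the rail's edge, between lip and seat, is 6 high; this point is 3 below the seat.
- module_a_foot (a joint): Black sprung foot, 46 wide, under the module's +x end: 0 at rest, grows (m) when pushed out along +x, at most 0.008; spring 0.9 N plus 0.45 N per mm. Its tooth reaches in to 28.5 along +x from the grip point, catch 4.2 below the seat, sloped beneath: pressing that end down on the rail's edge with about 10 N drives it out some 4 mm, then it springs back to 0 under the edge.
- module_b_grip (a point): Like module_a. Seen from above, the lip end has six screw heads on its shoulder, the other end a short black tab of the foot.
- module_b_lip (a point): Like module_a's.
- module_b_foot (a joint): Like module_a's.
- module_c_grip (a point): Like module_a.
- module_c_lip (a point): Like module_a's.
- module_c_foot (a joint): Like module_a's.
- module_d_grip (a point): Like module_a.
- module_d_lip (a point): Like module_a's.
- module_d_foot (a joint): Like module_a's.
- rail_mid (a point): Middle of the top of the steel top-hat rail, 53 above the bench, 75 wide (x), 276 long (y) between grey end stops 5 high. Its edges at x = -37.5 (robot's side) and +37.5 are flanges 3 thick, free beneath 10 deep and 20 high. Axes: x away from the robot, y along the rail, z up. Moves along x only by the handwheel (held by 15 N). A contact strip, top 86 above the bench, stands 139 beyond it at first.
- pointer (a point): Tip of the white pointer fixed to the carriage at the +y end of the rail, 34 above the bench; moves with the rail.
- index_tip (a point): Tip of the white index clip on the scale bar beside the carriage at its +y end; fixed, at another place of the bar each time, 45 to 65 further along x than the pointer at the start. Axes as the rail's: x is the direction in which the rail moves.
- wheel_grip (a point): Centre of the round black handwheel, 60 diameter x 22 thick, on an upright axis on top of the grey gearbox at the -y end of the rail; this point is half-way up the wheel, 86 above the bench; the gearbox top, 70 x 64, is 65 above the bench. Friction 0.2 N m, stays where it is left.
- wheel (a joint): Handwheel angle (rad), 0 at the start, grows clockwise seen from above, 0 to 6.25. Each radian drives the rail 12 mm along its +x (away from the robot).
- jar_mid (a point): Corked glass jar, 68 diameter x 100 high, a bystander; its centre half-way up.
- driver_grip (a point): Screwdriver, 200 long, lying on the bench, a bystander; centre of its handle.
- beaker_mid (a point): Glass beaker, 70 diameter x 90 high, a bystander; its centre half-way up.
There are look-alikes about, which are no part of the job. What is shaped like the part that bears module_d_grip but green is not meant.

How it is judged:
By the outcome, as a careful person would: the job done as asked, in the order asked, and still so for the second after the job is handed in, with the robot touching nothing.
Of module_a, module_b, module_c, module_d only 3 to 4 are there at a start; the rules pass over those that are not, and their reading is None.
At some moment in a run one of module_a, module_b, module_c, module_d may be knocked a few centimetres aside while the robot is not near it.
It also fails if it takes over 208 s, if anything falls off the work surface, if the arm or the gripper's body presses on something with over 40 N, if the wrist force passes 120 N, or if a joint passes its speed limit or range.

## Robot

A 6-joint arm with a two-finger parallel gripper is mounted at the origin on the work surface. World frame = base frame: x ahead of the robot, y to its left, z up, the work surface at z = 0. Lengths are in m, angles in rad, forces in N, time in s.
With the tool pointing down it reaches from about 0.35 to 0.775 m from the base axis. Payload 7.3 kg.
Tool frame: the origin (TCP) lies between the finger pads; the fingertips stand 17 mm ahead of it and the grasp point (between the pads) lies 2 mm behind it; z points along the fingers, y is the line along which they close (so a half turn about z gives the same grasp; the last joint's range is limited). The gripper opens to 92 mm and grips with 3 to 60 N. Pads are 19 mm wide; open, the fingers measure 130 mm over their backs; the gripper's body (75 mm by 190 mm) begins 47 mm behind the grasp point.
Start: joints at [-1.432, 0.342, 1.524, -0, 1.275, -0.146], TCP at [0.148, -0.504, 0.223] pointing down, gripper open.
Joint ranges: [-2.53, 2.53], [-0.77, 2.02], [0.04, 2.7], [-1, 4.14], [0.28, 2.66], [-3.11, 3.11]. Speed limits (rad/s): [2.57, 2.57, 3.14, 3.14, 3.14, 3.14].

## Interface

Orientations are given as [roll, pitch, yaw] about the fixed x, y, z axes, in that order (R = Rz(yaw) Ry(pitch) Rx(roll)).
In Python, from cell import robot, optics gives the robot as it stands.
- The arm moves only by the tool play_rows, never from a script. Its argument "rows" is a list of rows, each a list of 7 numbers: the shift along the tool's x, y, z in cm, then the turn, a rotation vector about the tool's x, y, z in rad, then the opening, from 0 (shut) to 1 (fully open). In form: [[tx, ty, tz, wx, wy, wz, grip], ...]. A call has 1 to 20 rows; each row is the pose to reach, as a shift and turn from the pose commanded when the call began, along the tool's axes at that moment; what a row does not reach only later rows make up. A row lasts 1/10 s, in which the tool goes at most 50 mm and 8.59 degrees, less where a joint would pass 70% of its speed; a pose out of reach is approached as far as the arm can. A call with a gripper value outside its range is refused whole. The fingers move at their own pace and stop on an object; "squeeze" is the grip in N (left out, the last holds). Time passes only in rows, so rows that repeat a pose let the fingers close. It gives the time, the measured TCP pose, the force, the opening and the grip force at its end, in the units of the state.
- robot.observe(): the state, without advancing time (a new reading comes with each control period).
- optics.read_camera(name): name is "scene" or "top" or "wrist"; returns (picture, depth): 384x512x3 uint8, red, green, blue; 384x512 float32, m along the optical axis (not along the pixel's ray), 0 where there is no reading.
- optics.camera_model(name): a dict with "fx", "fy", "cx", "cy" (pixels), "origin" and "rotation" of the camera in the world; the wrist camera has in their place "tool_from_camera" (4x4, takes a point from camera to tool coordinates, whose origin is the TCP and whose axes are the flange's). Camera axes: x right, y up, looking along -z (the intrinsics and any distortion apply to the point x, -y, -z); pixel columns grow to the right and rows downward; lengths in m; the calibration is good to about 2 mm. A picture is of the moment at which its call begins: read the wrist's pose just before it. camera_model takes no time and is no camera call.
- robot.hand_in(): hands the job in; it is judged then, once.
The state is a dict: "time": time; "qpos": joint angles; "qvel": joint speeds; "joint_efforts": joint torques, N m; "tool_pos": TCP position; "tool_rot": TCP orientation; "contact_force": force on the tool from outside, world axes, zero at the start; "torque": the same for the moment, N m; "opening": finger opening in m; "grip_force": force on a finger pad.
Only numpy, scipy, OpenCV 4.12 (cv2) and the standard library are available. Lean on these libraries where they do the work, as an engineer would, in place of code of your own. Each camera call takes 0.05 s, during which the arm holds its last target. There are 200 camera calls.

## Working session

There is one attempt and no reset: what is moved stays moved. The work goes in short steps, Python scripts to look and compute and a tool call to move; the robot and the scene stay as the last step left them, time stands still between calls to the robot, and variables do not carry over. Pictures are saved under pics/ and viewed, at most 14 in all, crops included, and the job is handed in when it is done.

Besides the shell and the picture viewer there is one more tool, called after "Emit:" as name([rows], argument=value, ...), one row to a line, values as JSON. play_rows: Moves the arm, as the interface text tells. Its arguments: {"type":"object","properties":{"rows":{"type":"array"},"squeeze":{"type":"number"}},"required":["rows"]}

```bash
ls; mkdir -p pics; cat > h.py <<'E'
import numpy as np, cv2
from cell import robot, optics
from scipy.spatial.transform import Rotation as R
def cam(n):
    s=robot.observe(); m=optics.camera_model(n); im,d=optics.read_camera(n)
    if 'origin' in m: o=np.array(m['origin']);r=np.array(m['rotation'])
    else:
        T=np.array(m['tool_from_camera']); rt=np.array(s['tool_rot'])
        rt=R.from_euler('xyz',rt).as_matrix() if rt.ndim==1 else rt
        r=rt@T[:3,:3]; o=rt@T[:3,3]+np.array(s['tool_pos'])
    return im,d,(m,o,r)
def ray(c,u,v):
    m,o,r=c; u=np.asarray(u,float);v=np.asarray(v,float)
    return o, np.stack([(u-m['cx'])/m['fx'],-(v-m['cy'])/m['fy'],-np.ones_like(u)],-1)@r.T
def onz(c,u,v,z):
    o,d=ray(c,u,v); return o+d*((z-o[2])/d[...,2])[...,None]
def pts(c,d):
    v,u=np.mgrid[:d.shape[0],:d.shape[1]]; o,q=ray(c,u,v); return o+q*d[...,None]
def save(n,im,s=1.5): cv2.imwrite('pics/'+n,cv2.resize(im[...,::-1],None,fx=s,fy=s))
E
python3 - <<'E'
from h import *
print(robot.observe())
for n in('top','scene'):
    im,d,c=cam(n); save(n+'0.png',im); np.savez(n+'0',im=im,d=d); print(c)
print(optics.camera_model('wrist'))
E
```

```text
pics
{'time': 0.0, 'qpos': array([-1.43201962e+00,  3.42703947e-01,  1.52505552e+00,  1.43763664e-05,
        1.27535548e+00, -1.46001923e-01]), 'qvel': array([-1.37759312e-03,  9.51052367e-04,  5.56050668e-04, -5.50697973e-04,
       -1.73685580e-03,  4.98157348e-05]), 'joint_efforts': array([ 1.32117730e-03, -4.31239271e+01, -2.44222820e+01,  7.18768453e-02,
        5.58445835e-02, -1.37068182e-04]), 'tool_pos': array([ 0.14746243, -0.50342976,  0.22194126]), 'tool_rot': array([-3.14008856e+00, -2.35069742e-04,  2.84774258e-01]), 'contact_force': array([ 0.74510033,  0.39397564, -0.32526777]), 'torque': array([-0.00207405, -0.066411  , -0.00821157]), 'grip_force': 0.0, 'opening': 0.09217410778576463}
({'fx': 452.46175468176517, 'fy': 452.46175468176517, 'cx': 255.13984527547504, 'cy': 191.7404110062833, 'origin': array([0.35638866, 0.01844543, 1.49213597]), 'rotation': array([ 0.06727305, -0.0129906 , -1.59084657])}, array([0.35638866, 0.01844543, 1.49213597]), array([ 0.06727305, -0.0129906 , -1.59084657]))
({'fx': 491.5490486458162, 'fy': 491.5490486458162, 'cx': 254.65608403005828, 'cy': 189.6448924636046, 'origin': array([1.06748063, 0.49137221, 1.16241746]), 'rotation': array([ 0.60553121, -0.01365382,  2.26886214])}, array([1.06748063, 0.49137221, 1.16241746]), array([ 0.60553121, -0.01365382,  2.26886214]))
{'fx': 310.0239794835568, 'fy': 310.0239794835568, 'cx': 255.89723451229182, 'cy': 191.92788852823523, 'tool_from_camera': array([[ 5.11090889e-04,  9.53820349e-01,  3.00377231e-01,
         8.12944702e-02],
       [ 9.99999851e-01, -5.45475695e-04,  3.06115244e-05,
         9.08499149e-04],
       [ 1.93046374e-04,  3.00377171e-01, -9.53820485e-01,
        -1.61928402e-01],
       [ 0.00000000e+00,  0.00000000e+00,  0.00000000e+00,
         1.00000000e+00]])}
```

```bash
sed -i "s/r=np.array(m\['rotation'\])/r=R.from_euler('xyz',m['rotation']).as_matrix()/" h.py
```

```text
(no output)
```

View pics/top0.png

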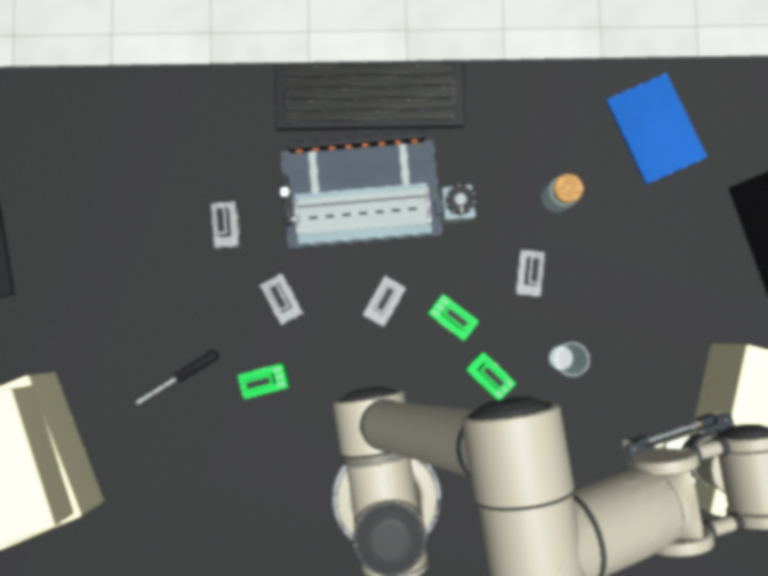

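View pics/scene0.png

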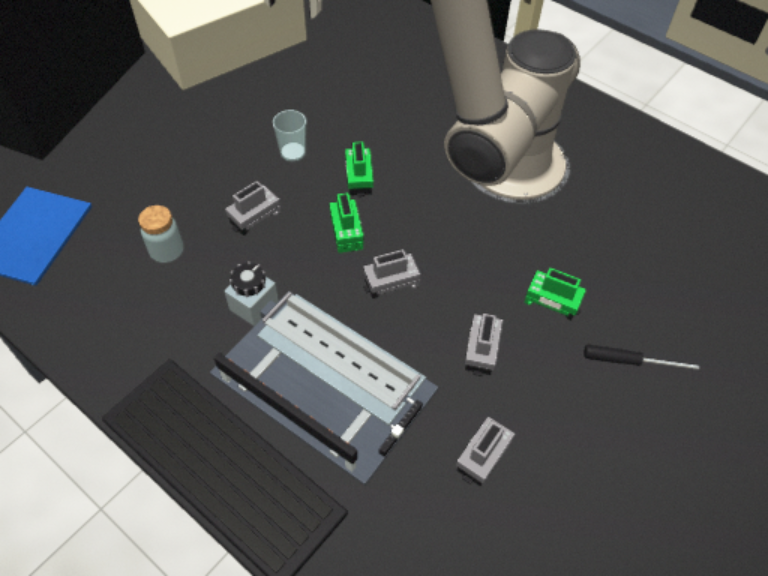

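The top picture shows four grey modules (px/1.5: about (225,225), (281,299), (384,301), (530,272)). The rail is around (360,213) and the handwheel at (460,200), with three green decoys. The scene view confirms this.

```bash
cat >> h.py <<'E'
def grey(im):
    h=cv2.cvtColor(im,cv2.COLOR_RGB2HSV); return (h[...,1]<45)&(h[...,2]>85)
E
python3 - <<'E'
from h import *
for n in('top','scene'):
    im,d,c=cam(n); P=pts(c,d)
    if n=='top':
        print(onz(c,np.array([150.,187.5,256,353,306.5,190]),np.array([150.,199.5,200.5,181.5,134,127]),.063).round(3))
    g=grey(im)&(d>0)&(P[...,2]>.02)&(P[...,2]<.1)
    k,l,s,ce=cv2.connectedComponentsWithStats(g.astype(np.uint8))
    for i in range(1,k):
        if s[i,4]<60: continue
        Q=P[l==i]; r=Q[(Q[:,2]>.074)]; b=Q
        print(n,s[i],'z',np.percentile(Q[:,2],[5,50,95]).round(3),end=' ')
        (x,y),wh,a=cv2.minAreaRect((b[:,:2]*1000).astype(np.float32)); print('rect',round(x),round(y),np.round(wh),round(a),end=' ')
        if len(r)>10: print('rib',r.mean(0).round(3),len(r))
        else: print()
E
```

```text
[[ 0.592  0.329  0.063]
 [ 0.432  0.212  0.063]
 [ 0.424 -0.004  0.063]
 [ 0.479 -0.314  0.063]
 [ 0.634 -0.17   0.063]
 [ 0.663  0.202  0.063]]
top [ 191  113   97   50 3070] z [0.024 0.032 0.057] rect 643 49 [161. 311.] 4 
top [362 119  21  22 161] z [0.024 0.06  0.079] rect 642 -378 [67. 34.] 36 rib [ 0.639 -0.374  0.078] 24
top [290 124  27  24 372] z [0.028 0.066 0.099] rect 633 -159 [71. 78.] 2 rib [ 0.627 -0.162  0.095] 147
top [141 134  19  32 499] z [0.033 0.045 0.086] rect 598 334 [97. 53.] 4 rib [0.6   0.333 0.083] 135
top [343 166  20  32 511] z [0.034 0.045 0.086] rect 482 -320 [53. 97.] 82 rib [ 0.484 -0.32   0.083] 147
top [174 183  29  33 491] z [0.037 0.045 0.085] rect 436 215 [96. 52.] 27 rib [0.438 0.216 0.082] 137
top [242 184  29  33 485] z [0.038 0.045 0.086] rect 426 -5 [52. 96.] 59 rib [ 0.429 -0.006  0.083] 148
top [367 228  26  23 308] z [0.025 0.065 0.091] rect 296 -390 [69. 67.] 44 rib [ 0.296 -0.395  0.086] 122
scene [182  73  22  31 550] z [0.028 0.064 0.089] rect 298 -390 [73. 68.] 76 rib [ 0.297 -0.39   0.083] 184
scene [338  94  31  28 453] z [0.022 0.053 0.093] rect 14 53 [ 39. 134.] 76 rib [0.031 0.053 0.086] 114
scene [150 120  36  30 373] z [0.037 0.044 0.083] rect 482 -319 [55. 99.] 80 rib [ 0.487 -0.319  0.081] 99
scene [ 94 146  27  26 382] z [0.023 0.056 0.078] rect 661 -377 [39. 67.] 63 rib [ 0.663 -0.374  0.077] 61
scene [242 166  38  27 437] z [0.037 0.043 0.084] rect 427 -4 [56. 96.] 59 rib [ 0.431 -0.004  0.081] 113
scene [160 176  13  12  65] z [0.094 0.097 0.1  ] rect 627 -169 [40. 24.] 26 rib [ 0.629 -0.167  0.097] 65
scene [ 150  185  134  107 4804] z [0.025 0.031 0.059] rect 632 4 [133. 413.] 4 rib [ 0.656 -0.163  0.082] 14
scene [310 209  25  35 535] z [0.038 0.043 0.084] rect 436 215 [99. 52.] 27 rib [0.442 0.218 0.082] 119
scene [305 278  38  43 696] z [0.038 0.043 0.083] rect 598 335 [99. 52.] 4 rib [0.604 0.335 0.081] 156
```

```bash
cat >> h.py <<'E'
def go(x,y,z,yaw,tilt=0,s=None):
    """tool-frame shift (cm) and rotvec to reach TCP x,y,z, yaw (deg), tilt (deg, +x end up)"""
    s=s or robot.observe(); r0=R.from_euler('xyz',s['tool_rot'])
    r1=R.from_euler('z',yaw,degrees=True)*R.from_euler('y',-tilt,degrees=True)*R.from_euler('x',np.pi)
    t=r0.inv().apply(np.array([x,y,z])-s['tool_pos'])*100
    print(np.r_[t.round(2),(r0.inv()*r1).as_rotvec().round(4)].tolist(), 'mm',round(np.linalg.norm(t)*10),'deg',round(np.degrees((r0.inv()*r1).magnitude())))
E
python3 -c "
from h import *
go(.53,.04,.36,3)"
```

```text
[51.98, -41.44, -13.73, -0.0009, -0.0, 0.2324] mm 679 deg 13
```

Emit:
play_rows([
  [4,-3,-8,0,0,0,1],
  [52,-41.4,-13.7,0,0,0.232,1],
  [52,-41.4,-13.7,0,0,0.232,1],
  [52,-41.4,-13.7,0,0,0.232,1],
  [52,-41.4,-13.7,0,0,0.232,1],
  [52,-41.4,-13.7,0,0,0.232,1],
  [52,-41.4,-13.7,0,0,0.232,1],
  [52,-41.4,-13.7,0,0,0.232,1],
  [52,-41.4,-13.7,0,0,0.232,1],
  [52,-41.4,-13.7,0,0,0.232,1],
  [52,-41.4,-13.7,0,0,0.232,1],
  [52,-41.4,-13.7,0,0,0.232,1],
  [52,-41.4,-13.7,0,0,0.232,1],
  [52,-41.4,-13.7,0,0,0.232,1],
  [52,-41.4,-13.7,0,0,0.232,1],
  [52,-41.4,-13.7,0,0,0.232,1],
  [52,-41.4,-13.7,0,0,0.232,1],
  [52,-41.4,-13.7,0,0,0.232,1],
  [52,-41.4,-13.7,0,0,0.232,1],
  [52,-41.4,-13.7,0,0,0.232,1],
])

```text
time: 2.2
tool_pos: [0.53, 0.0388, 0.3598]
tool_rot: [3.141, -0.0, 0.051]
contact_force: [-0.6, 0.5, -0.5]
opening: 0.092
grip_force: 0.0
```

```bash
python3 - <<'E'
from h import *
s=robot.observe();print(s['time'],s['tool_pos'],s['tool_rot'],s['contact_force'])
im,d,c=cam('wrist'); save('w1.png',im); np.savez('w1',im=im,d=d)
P=pts(c,d)
for u,v in((256,192),(100,192),(400,192),(256,300)): print(u,v,P[v,u].round(3))
E
```

```text
2.2 [0.53001173 0.03880473 0.35984598] [ 3.14141186e+00 -3.57468419e-04  5.14325893e-02] [-0.59909555  0.52819264 -0.53747434]
256 192 [ 0.447  0.033 -0.001]
100 192 [ 0.433  0.309 -0.001]
400 192 [ 0.46  -0.221 -0.002]
256 300 [0.556 0.039 0.447]
```

View pics/w1.png

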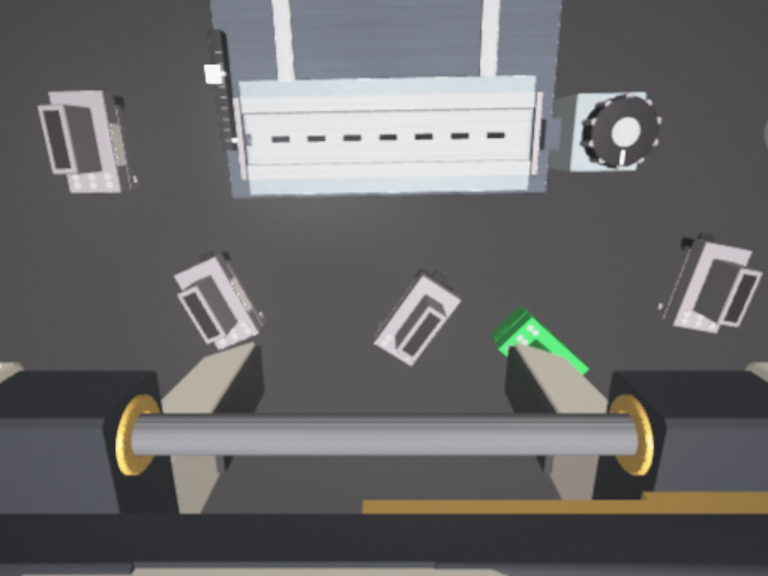

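The wrist view shows all four modules with the screw heads at their near (robot-side) ends. The rail spans 1.5x px x 240–540, y 95–180, with the wheel at (625,130), pointer near (237,140) and index clip at (214,73).

```bash
python3 - <<'E'
from h import *
im,d,c=cam('wrist'); P=pts(c,d); z=P[...,2]
# height profile across the rail through mid column and along
for u in (200,260,330): print(u,[(v,round(P[v,u,0]*1000),round(z[v,u]*1000)) for v in range(44,136,3)])
print([(u,round(P[78,u,1]*1000),round(z[78,u]*1000)) for u in range(140,385,4)])
m=(abs(z-.053)<.004)&(P[...,0]>.5)&(d>0)
k,l,s,ce=cv2.connectedComponentsWithStats(m.astype(np.uint8)); i=1+np.argmax(s[1:,4])
Q=P[l==i]; print(s[i],cv2.minAreaRect((Q[:,:2]*1000).astype(np.float32)),np.median(Q[:,2]))
save('w2.png',np.hstack([im[10:140,130:260],im[50:180,330:460]]),3)
E
```

```text
200 [(44, 679, 10), (47, 675, 10), (50, 671, 12), (53, 665, 27), (56, 661, 29), (59, 657, 26), (62, 653, 28), (65, 647, 51), (68, 643, 53), (71, 639, 52), (74, 635, 49), (77, 632, 30), (80, 628, 31), (83, 623, 33), (86, 619, 31), (89, 615, 31), (92, 610, 30), (95, 606, 30), (98, 602, 31), (101, 597, 30), (104, 593, 31), (107, 589, 29), (110, 585, 52), (113, 581, 52), (116, 577, 52), (119, 570, 28), (122, 566, 27), (125, 561, 28), (128, 557, 28), (131, 549, -1), (134, 544, 1)]
260 [(44, 684, 10), (47, 680, 12), (50, 676, 11), (53, 669, 28), (56, 665, 28), (59, 661, 27), (62, 657, 28), (65, 651, 53), (68, 647, 52), (71, 643, 53), (74, 641, 31), (77, 636, 32), (80, 632, 31), (83, 628, 31), (86, 624, 30), (89, 619, 31), (92, 615, 32), (95, 611, 31), (98, 607, 32), (101, 602, 29), (104, 598, 31), (107, 593, 32), (110, 590, 54), (113, 586, 52), (116, 581, 53), (119, 575, 27), (122, 571, 28), (125, 566, 27), (128, 560, 13), (131, 554, -1), (134, 549, 0)]
330 [(44, 688, 19), (47, 684, 19), (50, 679, 25), (53, 675, 27), (56, 671, 28), (59, 667, 27), (62, 660, 53), (65, 656, 53), (68, 652, 53)
[... 766 characters left out ...]
), (248, 55, 30), (252, 49, 29), (256, 43, 29), (260, 37, 31), (264, 31, 31), (268, 25, 29), (272, 20, 31), (276, 14, 30), (280, 8, 30), (284, 2, 28), (288, -4, 32), (292, -10, 31), (296, -16, 31), (300, -22, 30), (304, -28, 31), (308, -34, 30), (312, -40, 31), (316, -46, 30), (320, -52, 32), (324, -58, 30), (328, -64, 31), (332, -70, 31), (336, -75, 31), (340, -81, 32), (344, -88, 30), (348, -93, 31), (352, -99, 30), (356, -97, 57), (360, -103, 57), (364, -124, 11), (368, -132, 4), (372, -133, 20), (376, -133, 38), (380, -132, 54), (384, -134, 64)]
[ 158   61  202   58 4042] ((616.8416748046875, 39.46826171875), (75.16131591796875, 287.54559326171875), 3.979668617248535) 0.05265463366995926
```

View pics/w2.png

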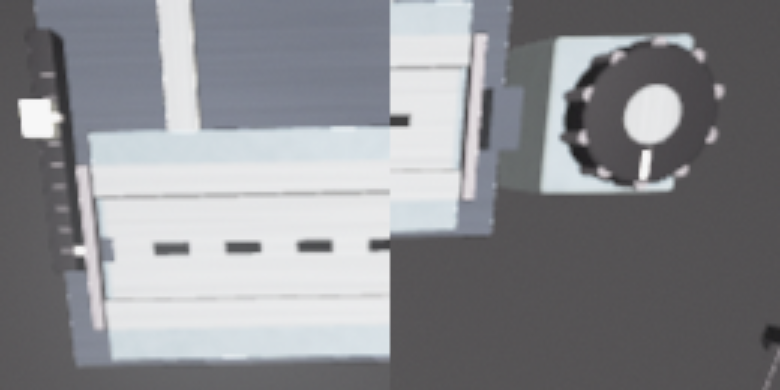

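```bash
cat >> h.py <<'E'
def mods(n='wrist',show=True):
    im,d,c=cam(n); P=pts(c,d); z=P[...,2]
    h=cv2.cvtColor(im,cv2.COLOR_RGB2HSV); notgreen=~((h[...,1]>90)&(h[...,0]>40)&(h[...,0]<85))
    m=(d>0)&(z>.074)&(z<.092)&notgreen
    k,l,s,ce=cv2.connectedComponentsWithStats(m.astype(np.uint8))
    for i in range(1,k):
        if s[i,4]<80: continue
        Q=P[l==i]; rc=cv2.minAreaRect((Q[:,:2]*1000).astype(np.float32)); w=rc[1]
        a=rc[2] if w[0]>w[1] else rc[2]-90
        print('ctr',np.round(rc[0],1),'size',np.round(sorted(w),1),'yaw',round((a+90)%180-90,1),'z',np.median(Q[:,2]).round(4),'px',ce[i].round(),end=' ')
        b=(d>0)&(z>.034)&(z<.05)&notgreen&(np.linalg.norm(P[...,:2]-np.array(rc[0])/1000,axis=-1)<.075)
        if b.sum()>30:
            q=cv2.minAreaRect((P[b|(l==i)][:,:2]*1000).astype(np.float32)); print('body',np.round(q[0],1),np.round(q[1],1),round(q[2],1))
        else: print()
E
python3 -c "
from h import *
mods(); print(robot.observe()['time'])"
```

```text
ctr [ 627.4 -142.9] size [17.6 54.3] yaw 11.9 z 0.0845 px [393.  88.] body [ 624.  -110.7] [68.7 81.9] 11.9
ctr [598.7 335.5] size [25.7 59.9] yaw 4.2 z 0.0826 px [40. 92.] body [595.7 335.6] [95.9 53.7] 4.4
ctr [ 482.3 -318.2] size [25.6 59.6] yaw -8.0 z 0.0823 px [491. 197.] body [ 479.2 -317.2] [53.7 95.9] 82.3
ctr [435.6 217.7] size [25.4 60.4] yaw 27.3 z 0.0826 px [135. 208.] body [433.4 216.2] [95.9 52.8] 27.1
ctr [427.2  -4.3] size [24.2 60.1] yaw -30.1 z 0.0827 px [280. 221.] body [424.6  -2.7] [52.3 96. ] 59.4
2.35
```

```bash
python3 -c "
from h import *
go(.427,-.0043,.14,-30.2); go(.427,-.0043,.066,-30.2)"
```

```text
[-10.54, 3.81, 21.97, 0.0, -0.0003, 0.5793] mm 247 deg 33
[-10.54, 3.81, 29.37, 0.0, -0.0003, 0.5793] mm 314 deg 33
```

Emit:
play_rows([
  [-10.54,3.81,21.9,0,0,0.579,0.55],
  [-10.54,3.81,21.9,0,0,0.579,0.55],
  [-10.54,3.81,21.9,0,0,0.579,0.55],
  [-10.54,3.81,21.9,0,0,0.579,0.55],
  [-10.54,3.81,21.9,0,0,0.579,0.55],
  [-10.54,3.81,21.9,0,0,0.579,0.55],
  [-10.54,3.81,21.9,0,0,0.579,0.55],
  [-10.54,3.81,21.9,0,0,0.579,0.55],
  [-10.54,3.81,24,0,0,0.579,0.55],
  [-10.54,3.81,26,0,0,0.579,0.55],
  [-10.54,3.81,28,0,0,0.579,0.55],
  [-10.54,3.81,29.3,0,0,0.579,0.55],
  [-10.54,3.81,29.3,0,0,0.579,0.55],
  [-10.54,3.81,29.3,0,0,0.579,0.55],
], squeeze=40)

```text
time: 3.75
tool_pos: [0.4288, -0.0041, 0.0678]
tool_rot: [-3.141, -0.003, -0.526]
contact_force: [0.5, 0.0, 0.4]
opening: 0.0507
grip_force: 0.0
```

Emit:
play_rows([
  [0,0,0,0,0,0,0.1],
  [0,0,0,0,0,0,0.1],
  [0,0,0,0,0,0,0.1],
  [0,0,0,0,0,0,0.1],
  [0,0,0,0,0,0,0.1],
  [0,0,0,0,0,0,0.1],
  [0,0,0,0,0,0,0.1],
  [0,0,0,0,0,0,0.1],
], squeeze=40)

```text
time: 4.55
tool_pos: [0.4274, -0.0042, 0.0669]
tool_rot: [-3.141, -0.001, -0.526]
contact_force: [-0.2, -1.1, 5.5]
opening: 0.0239
grip_force: 40.0
```

```bash
cat >> h.py <<'E'
O=np.array([.6168,.0395,0]); YAW=3.98
def place(ys,lx,lz,th,h=.0038):
    "lip point at rail-frame lx,ys,lz (mm), tilt th deg"
    q=np.array([lx,ys,lz])/1000+R.from_euler('y',-th,degrees=True).apply([.0435,0,.053+h])
    p=O+R.from_euler('z',YAW,degrees=True).apply(q); print(p.round(4),end=' '); go(*p,YAW,th)
E
python3 -c "
from h import *
place(-19,-49.5,130,0)"
```

```text
[0.6121 0.0201 0.1868] [14.76, -11.39, -11.98, 0.0002, -0.001, -0.5957] mm 222 deg 34
```

Emit:
play_rows([
  [0,0,-2,0,0,0,0.1],
  [0,0,-6,0,0,0,0.1],
  [0,0,-10,0,0,0,0.1],
  [3,-2,-12,0,0,-0.1,0.1],
  [6,-4.5,-12,0,0,-0.22,0.1],
  [9,-7,-12,0,0,-0.34,0.1],
  [12,-9.5,-12,0,0,-0.46,0.1],
  [14.76,-11.4,-12,0,0,-0.596,0.1],
  [14.76,-11.4,-12,0,0,-0.596,0.1],
  [14.76,-11.4,-12,0,0,-0.596,0.1],
  [14.76,-11.4,-12,0,0,-0.596,0.1],
])

```text
time: 5.65
tool_pos: [0.6105, 0.0204, 0.1858]
tool_rot: [-3.141, 0.003, 0.069]
contact_force: [0.5, -0.5, -2.7]
opening: 0.0236
grip_force: 40.0
```

```bash
python3 -c "
from h import *
s=robot.observe(); print(s['tool_pos'],s['tool_rot'],s['contact_force'],s['opening'])
place(-19,-49.5,80,13)
place(-19,-49.5,50.3,13)
im,d,c=cam('wrist'); save('w3.png',im)
P=pts(c,d); q=R.from_euler('z',-YAW,degrees=True).apply(P.reshape(-1,3)-s['tool_pos']).reshape(P.shape)
m=(d>0)&(abs(q[...,1])<.03)&(abs(q[...,0])<.08)&(q[...,2]<.0)&(q[...,2]>-.1)
for k,(a,b) in {'rib':(-.004,.03),'body':(-.035,-.015)}.items():
  mm=(d>0)&(abs(q[...,1])<.03)&(abs(q[...,0])<.08)&(q[...,2]<b)&(q[...,2]>a); Q=q[mm]
  print(k,len(Q),np.percentile(Q,[2,50,98],axis=0).round(4).tolist()) if len(Q) else print(k,0)
"
```

```text
[0.61052251 0.0204439  0.18583067] [-3.14122853e+00  2.54902217e-03  6.85433550e-02] [ 0.50165341 -0.46697331 -2.68868917] 0.023630523700690884
[0.5983 0.0192 0.1451] [-1.22, 0.05, 4.07, -0.0003, 0.2294, -0.001] mm 43 deg 13
[0.5983 0.0192 0.1154] [-1.21, 0.05, 7.04, -0.0003, 0.2294, -0.001] mm 71 deg 13
rib 5018 [[-0.0103, -0.0244, 0.0005], [0.0111, -0.001, 0.016], [0.0293, 0.0227, 0.0281]]
body 4156 [[-0.001, -0.0262, -0.0315], [0.0308, -0.0016, -0.0242], [0.0444, 0.0241, -0.0199]]
```

View pics/w3.png

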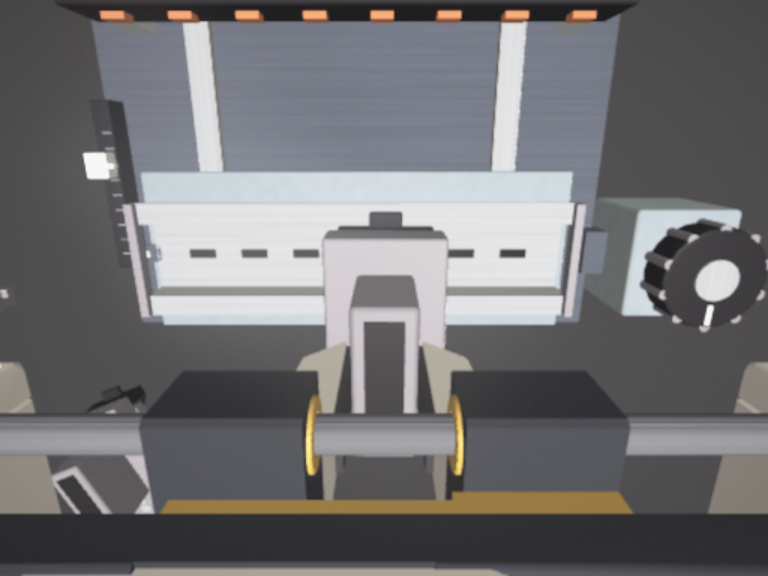

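The module hangs straight in the fingers (rib at px 385,360; foot end toward the rail).

Emit:
play_rows([
  [-1.2,0,4,0,0.12,0,0.1],
  [-1.2,0,4,0,0.229,0,0.1],
  [-1.2,0,4,0,0.229,0,0.1],
  [-1.2,0,4,0,0.229,0,0.1],
  [-1.2,0,4,0,0.229,0,0.1],
])

```text
time: 6.2
tool_pos: [0.6019, 0.0192, 0.1489]
tool_rot: [3.141, -0.232, 0.07]
contact_force: [0.8, -0.2, -3.1]
opening: 0.0231
grip_force: 40.0
```

```bash
python3 -c "
from h import *
s=robot.observe(); print(s['time'],s['tool_pos'],s['tool_rot'],s['contact_force'],s['qvel'].round(3))
place(-19,-49.5,50.3,13)
place(-19,-41,50.5,13)
place(-19,-37,50.8,13)
"
```

```text
6.2 [0.60189747 0.01921796 0.14888792] [ 3.14075533 -0.2320276   0.06961612] [ 0.84481781 -0.16834379 -3.08281095] [ 0.     0.011 -0.014  0.001 -0.008 -0.003]
[0.5983 0.0192 0.1154] [-1.12, -0.02, 3.17, 0.0008, -0.0051, 0.0001] mm 34 deg 0
[0.6068 0.0198 0.1156] [-0.29, -0.02, 3.35, 0.0008, -0.0051, 0.0001] mm 34 deg 0
[0.6107 0.02   0.1159] [0.11, -0.02, 3.41, 0.0008, -0.0051, 0.0001] mm 34 deg 0
```

Emit:
play_rows([
  [0,0,0,0,0,0,0.1],
  [0,0,0,0,0,0,0.1],
  [0,0,0,0,0,0,0.1],
])

```text
time: 6.5
tool_pos: [0.6006, 0.0195, 0.1468]
tool_rot: [3.141, -0.229, 0.07]
contact_force: [-0.7, -0.2, -2.8]
opening: 0.0237
grip_force: 40.0
```

Emit:
play_rows([
  [0,0,0,0,0,0,0.1],
  [0,0,0,0,0,0,0.1],
  [0,0,0,0,0,0,0.1],
])

```text
time: 6.8
tool_pos: [0.5999, 0.0196, 0.1465]
tool_rot: [3.142, -0.229, 0.07]
contact_force: [0.5, 0.2, -2.4]
opening: 0.0236
grip_force: 40.0
```

```bash
python3 -c "
from h import *
s=robot.observe(); print(s['time'],s['tool_pos'],s['tool_rot'],s['contact_force'],s['qvel'].round(3))
place(-19,-49.5,50.3,13)
place(-19,-41,50.5,13)
place(-19,-37,50.8,13)
"
```

```text
6.8 [0.59993447 0.01956703 0.14652532] [ 3.14152045 -0.22879628  0.06980826] [ 0.52307685  0.23700198 -2.35909889] [ 0.002 -0.001  0.003  0.001 -0.     0.   ]
[0.5983 0.0192 0.1154] [-0.87, 0.03, 2.99, -0.0, -0.0019, 0.0003] mm 31 deg 0
[0.6068 0.0198 0.1156] [-0.04, 0.03, 3.16, -0.0, -0.0019, 0.0003] mm 32 deg 0
[0.6107 0.02   0.1159] [0.36, 0.03, 3.23, -0.0, -0.0019, 0.0003] mm 32 deg 0
```

Emit:
play_rows([
  [-0.87,0.03,1,0,0,0,0.1],
  [-0.87,0.03,2,0,0,0,0.1],
  [-0.87,0.03,2.99,0,0,0,0.1],
  [-0.87,0.03,2.99,0,0,0,0.1],
  [-0.87,0.03,2.99,0,0,0,0.1],
  [-0.87,0.03,2.99,0,0,0,0.1],
  [-0.87,0.03,2.99,0,0,0,0.1],
])

```text
time: 7.5
tool_pos: [0.5986, 0.0191, 0.116]
tool_rot: [3.141, -0.23, 0.07]
contact_force: [0.8, -0.4, -2.8]
opening: 0.0235
grip_force: 40.0
```

Emit:
play_rows([
  [0.2,0,0.04,0,0,0,0.1],
  [0.4,0,0.08,0,0,0,0.1],
  [0.6,0,0.12,0,0,0,0.1],
  [0.83,0,0.17,0,0,0,0.1],
  [1.03,0,0.21,0,0,0,0.1],
  [1.13,0,0.225,0,0,0,0.1],
  [1.23,0,0.24,0,0,0,0.1],
  [1.23,0,0.24,0,0,0,0.1],
  [1.23,0,0.24,0,0,0,0.1],
  [1.23,0,0.24,0,0,0,0.1],
])

```text
time: 8.5
tool_pos: [0.6105, 0.02, 0.1158]
tool_rot: [3.142, -0.228, 0.07]
contact_force: [-1.6, -1.1, -3.4]
opening: 0.024
grip_force: 40.0
```

```bash
python3 -c "
from h import *
s=robot.observe(); print(s['time'],s['tool_pos'],s['tool_rot'],s['contact_force'],s['torque'],s['qvel'].round(3))
place(-19,-37,50.8,13)
for t in (9,6,3,0): place(-19,-37.2,50.8-.8*(13-t)/13,t)
place(-19,-37.2,49,-.5)
"
```

```text
8.5 [0.61048958 0.02003924 0.11579547] [ 3.14158877 -0.22841345  0.06984191] [-1.60314827 -1.08411346 -3.44423446] [-0.06308608  0.46489054  0.00835505] [-0.001 -0.001  0.001  0.    -0.    -0.001]
[0.6107 0.02   0.1159] [0.03, 0.0, -0.01, -0.0001, -0.0015, 0.0004] mm 0 deg 0
[0.615  0.0203 0.1135] [0.39, 0.0, 0.33, -0.0001, -0.0713, 0.0004] mm 5 deg 4
[0.6182 0.0206 0.1114] [0.66, 0.0, 0.6, -0.0001, -0.1237, 0.0004] mm 9 deg 7
[0.6214 0.0208 0.1092] [0.91, 0.0, 0.89, -0.0, -0.1761, 0.0004] mm 13 deg 10
[0.6244 0.021  0.1068] [1.15, 0.0, 1.19, -0.0, -0.2284, 0.0004] mm 17 deg 13
[0.6249 0.021  0.1054] [1.17, 0.0, 1.34, -0.0, -0.2371, 0.0004] mm 18 deg 14
```

Emit:
play_rows([
  [0.2,0,0.16,0,-0.035,0,0.1],
  [0.39,0,0.33,0,-0.07,0,0.1],
  [0.52,0,0.46,0,-0.097,0,0.1],
  [0.66,0,0.6,0,-0.123,0,0.1],
  [0.78,0,0.74,0,-0.15,0,0.1],
  [0.91,0,0.89,0,-0.176,0,0.1],
  [0.91,0,0.89,0,-0.176,0,0.1],
  [0.91,0,0.89,0,-0.176,0,0.1],
  [0.91,0,0.89,0,-0.176,0,0.1],
], squeeze=60)

```text
time: 9.4
tool_pos: [0.6216, 0.0208, 0.1093]
tool_rot: [3.142, -0.054, 0.07]
contact_force: [1.0, 0.4, -2.5]
opening: 0.0236
grip_force: 60.0
```

```bash
python3 -c "
from h import *
s=robot.observe(); print(s['time'],s['tool_pos'],s['tool_rot'],s['contact_force'],s['torque'])
place(-19,-37.2,50,0)
place(-19,-37.2,49.3,-1)
"
```

```text
9.4 [0.62163174 0.02077543 0.10933276] [ 3.1415135  -0.05388181  0.06982937] [ 0.95485891  0.44364554 -2.4506441 ] [0.04067151 0.19598786 0.04904241]
[0.6244 0.021  0.1068] [0.26, -0.0, 0.27, 0.0001, -0.0539, 0.0004] mm 4 deg 3
[0.6254 0.0211 0.1053] [0.35, -0.0, 0.42, 0.0001, -0.0713, 0.0004] mm 5 deg 4
```

Emit:
play_rows([
  [0.13,0,0.13,0,-0.027,0,0.1],
  [0.26,0,0.27,0,-0.054,0,0.1],
  [0.26,0,0.27,0,-0.054,0,0.1],
  [0.26,0,0.27,0,-0.054,0,0.1],
  [0.26,0,0.27,0,-0.054,0,0.1],
])

```text
time: 9.9
tool_pos: [0.6246, 0.0209, 0.1071]
tool_rot: [3.141, -0.001, 0.07]
contact_force: [0.0, -0.1, 0.4]
opening: 0.0236
grip_force: 60.0
```

```bash
python3 - <<'E'
from h import *
s=robot.observe(); print(s['time'],s['tool_pos'],s['tool_rot'],s['contact_force'],s['torque'])
im,d,c=cam('wrist'); save('w4.png',im[60:384,150:400],2.2)
P=pts(c,d); q=R.from_euler('z',-YAW,degrees=True).apply((P-O).reshape(-1,3)).reshape(P.shape)*1000
m=(d>0)&(abs(q[...,1]+19)<20)&(q[...,2]>85)&(q[...,2]<103)&(q[...,0]<60)&(q[...,0]>36)
Q=q[m]; print(len(Q),np.median(Q,axis=0),np.percentile(Q[:,0],98)); print(np.polyfit(Q[:,0],Q[:,2],1))
E
```

```text
9.9 [0.62458575 0.02092068 0.10711895] [ 3.14137711e+00 -7.05550223e-04  6.97146185e-02] [ 0.03342679 -0.07466823  0.42282167] [-0.02322227  0.06541693  0.00044514]
5 [ 36.03047105 -21.93029785  95.02782927] 36.17849867129719
[  21.37804279 -676.94585486]
```

View pics/w4.png

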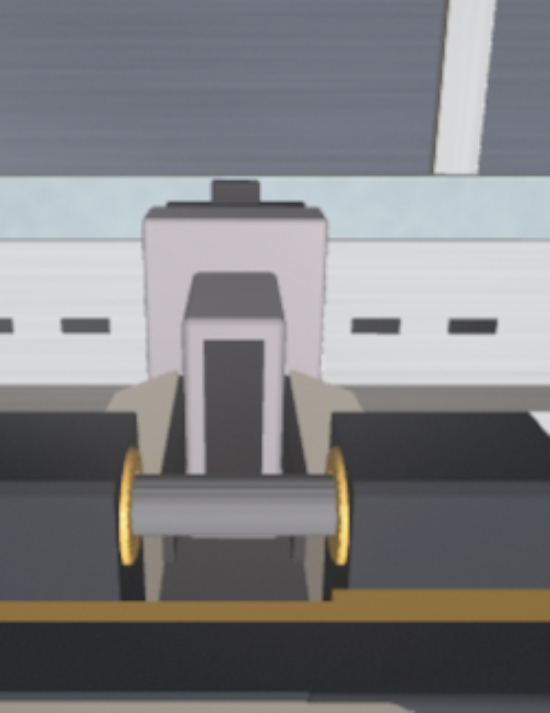

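Emit:
play_rows([
  [0.03,0,0.08,0,-0.01,0,0.1],
  [0.06,0,0.16,0,-0.02,0,0.1],
  [0.08,0,0.24,0,-0.03,0,0.1],
  [0.08,0,0.24,0,-0.03,0,0.1],
  [0.08,0,0.24,0,-0.03,0,0.1],
])

```text
time: 10.45
tool_pos: [0.6256, 0.0208, 0.1073]
tool_rot: [3.141, 0.029, 0.07]
contact_force: [-6.7, -0.3, 16.3]
opening: 0.0231
grip_force: 60.0
```

```bash
cat >> h.py <<'E'
def seat(ys):
    s=robot.observe(); print(s['time'],s['tool_pos'].round(4),s['tool_rot'].round(4),s['contact_force'].round(1),s['torque'].round(2))
    im,d,c=cam('wrist'); P=pts(c,d); q=R.from_euler('z',-YAW,degrees=True).apply((P-O).reshape(-1,3)).reshape(P.shape)*1000
    for nm,a,b in(('foot shoulder',38,60),('lip shoulder',-46,-22),('rib',-22,36)):
        m=(d>0)&(abs(q[...,1]-ys)<22)&(q[...,2]>70)&(q[...,2]<135)&(q[...,0]<b)&(q[...,0]>a); Q=q[m]
        if len(Q)<20: continue
        z0=np.percentile(Q[:,2],95 if nm=='rib' else 50); Q=Q[abs(Q[:,2]-z0)<5]; print(nm,len(Q),np.median(Q,axis=0).round(1),'x',np.percentile(Q[:,0],[2,98]).round(1),'slope deg',np.degrees(np.polyfit(Q[:,0],Q[:,2],1)[0]).round(1))
E
python3 -c "
from h import *
seat(-19)"
```

```text
10.45 [0.6256 0.0208 0.1073] [3.1408 0.0286 0.0698] [-6.7 -0.3 16.3] [0.07 1.14 0.05]
foot shoulder 1620 [ 45.2 -19.1  82.4] x [38.2 51.3] slope deg -5.2
rib 498 [ 18.8  -8.4 130. ] x [ 2.3 19.8] slope deg 3.5
```

Emit:
play_rows([
  [-0.08,0,-0.24,0,0.03,0,0.1],
  [-0.08,0,-0.24,0,0.03,0,0.1],
  [-0.15,0,-0.5,0,0.06,0,0.1],
  [-0.15,0,-0.5,0,0.06,0,0.1],
  [-0.15,0,-0.5,0,0.06,0,0.1],
])

```text
time: 11.0
tool_pos: [0.623, 0.0209, 0.1079]
tool_rot: [-3.141, -0.025, 0.07]
contact_force: [0.5, -0.7, -10.0]
opening: 0.0232
grip_force: 60.0
```

```bash
python3 -c "
from h import *
seat(-19)"
```

```text
11.0 [0.623  0.0209 0.1079] [-3.1413 -0.0254  0.0696] [  0.5  -0.7 -10. ] [-0.1   0.07 -0.03]
foot shoulder 1405 [ 44.3 -18.8  84.3] x [38.2 49.5] slope deg -4.8
lip shoulder 40 [-24.9 -19.8 122.9] x [-25.7 -24.2] slope deg 79.6
rib 2290 [ 15.4 -20.  124.5] x [-4.7 32.1] slope deg -0.8
```

Emit:
play_rows([
  [0.1,0,0.12,0,-0.02,0,0.1],
  [0.15,0,0.26,0,-0.03,0,0.1],
  [0.15,0,0.26,0,-0.03,0,0.4],
  [0.15,0,0.26,0,-0.03,0,0.4],
  [0.15,0,0.26,0,-0.03,0,0.4],
  [0.15,0,0.26,0,-0.03,0,0.4],
  [0.15,0,-4,0,-0.03,0,0.4],
  [0,0,-9,0,-0.03,0,0.4],
  [-4,0,-14,0,-0.03,0,0.4],
  [-8,-1,-19,0,-0.03,0,0.4],
  [-9,-2,-24,0,-0.03,0,0.4],
  [-9,-2,-25,0,-0.03,0,0.4],
  [-9,-2,-25,0,-0.03,0,0.4],
  [-9,-2,-25,0,-0.03,0,0.4],
  [-9,-2,-25,0,-0.03,0,0.4],
  [-9,-2,-25,0,-0.03,0,0.4],
])

```text
time: 12.65
tool_pos: [0.5253, 0.034, 0.355]
tool_rot: [-3.141, 0.004, 0.069]
contact_force: [0.0, 0.4, 0.1]
opening: 0.0368
grip_force: 0.0
```

```bash
python3 -c "
from h import *
seat(-19); mods()"
```

```text
12.65 [0.5253 0.034  0.355 ] [-3.1412  0.0042  0.0695] [0.  0.4 0.1] [-0.03  0.    0.04]
foot shoulder 340 [ 45.1 -18.   82.7] x [38.1 49.9] slope deg 1.3
lip shoulder 522 [-34.3 -19.   82.6] x [-45.  -22.5] slope deg 1.2
rib 1009 [  7.4 -19.6 122.8] x [-20.1  33.8] slope deg -0.1
ctr [620.9  19.3] size [51.4 95.3] yaw 3.8 z 0.0827 px [270.  83.] body [629.   28.5] [117.1 110.5] 59.6
ctr [599.1 336. ] size [25.3 59.2] yaw 3.7 z 0.0826 px [33. 83.] body [595.3 335.6] [95.3 53.6] 4.6
ctr [ 629.2 -141.2] size [12.5 51.5] yaw 4.1 z 0.0846 px [392.  85.] body [ 623.9 -114.2] [68.4 75.6] 13.4
ctr [ 482.  -318.2] size [25.3 60. ] yaw -7.5 z 0.0824 px [489. 198.] body [ 479.3 -317.5] [53.5 95.7] 82.2
ctr [435.8 218. ] size [24.9 59.8] yaw 27.1 z 0.0826 px [129. 203.] body [433.4 216.5] [95.7 53.5] 26.9
```

Module C sits flat (both shoulders 82.6–82.7 mm). Next is B.

```bash
python3 -c "
from h import *
go(.4357,.2179,.14,27.2); go(.4357,.2179,.0668,27.2)"
```

```text
[-7.6, -18.96, 21.57, -0.001, 0.0034, -0.4051] mm 297 deg 23
[-7.57, -18.96, 28.89, -0.001, 0.0034, -0.4051] mm 354 deg 23
```

Emit:
play_rows([
  [-7.6,-18.96,21.5,0,0.003,-0.405,0.55],
  [-7.6,-18.96,21.5,0,0.003,-0.405,0.55],
  [-7.6,-18.96,21.5,0,0.003,-0.405,0.55],
  [-7.6,-18.96,21.5,0,0.003,-0.405,0.55],
  [-7.6,-18.96,21.5,0,0.003,-0.405,0.55],
  [-7.6,-18.96,21.5,0,0.003,-0.405,0.55],
  [-7.6,-18.96,21.5,0,0.003,-0.405,0.55],
  [-7.6,-18.96,21.5,0,0.003,-0.405,0.55],
  [-7.6,-18.96,21.5,0,0.003,-0.405,0.55],
  [-7.6,-18.96,21.5,0,0.003,-0.405,0.55],
  [-7.6,-18.96,24,0,0.003,-0.405,0.55],
  [-7.6,-18.96,26,0,0.003,-0.405,0.55],
  [-7.6,-18.96,27.5,0,0.003,-0.405,0.55],
  [-7.6,-18.96,28.5,0,0.003,-0.405,0.55],
  [-7.6,-18.96,28.5,0,0.003,-0.405,0.55],
  [-7.6,-18.96,28.5,0,0.003,-0.405,0.55],
  [-7.6,-18.96,28.5,0,0.003,-0.405,0.55],
  [-7.6,-18.96,28.5,0,0.003,-0.405,0.55],
  [-7.6,-18.96,28.5,0,0.003,-0.405,0.55],
])

```text
time: 14.65
tool_pos: [0.4364, 0.218, 0.0723]
tool_rot: [3.141, -0.003, 0.475]
contact_force: [-0.6, -0.1, 0.5]
opening: 0.0506
grip_force: 0.0
```

```bash
python3 -c "
from h import *
s=robot.observe();print(s['tool_pos'],s['tool_rot'],s['contact_force'])
go(.4357,.2179,.0668,27.2)"
```

```text
[0.43640511 0.21802319 0.07228418] [ 3.14114168e+00 -2.95786787e-03  4.74826580e-01] [-0.61604482 -0.09098746  0.45850184]
[-0.07, -0.02, 0.55, 0.0005, -0.003, 0.0001] mm 6 deg 0
```

Emit:
play_rows([
  [-0.07,0,0.3,0,-0.003,0,0.55],
  [-0.07,0,0.55,0,-0.003,0,0.55],
  [-0.07,0,0.55,0,-0.003,0,0.55],
  [-0.07,0,0.55,0,-0.003,0,0.55],
  [-0.07,0,0.55,0,-0.003,0,0.1],
  [-0.07,0,0.55,0,-0.003,0,0.1],
  [-0.07,0,0.55,0,-0.003,0,0.1],
  [-0.07,0,0.55,0,-0.003,0,0.1],
  [-0.07,0,0.55,0,-0.003,0,0.1],
], squeeze=50)

```text
time: 15.55
tool_pos: [0.4355, 0.2176, 0.0663]
tool_rot: [3.141, 0.001, 0.475]
contact_force: [-0.4, 0.7, 1.2]
opening: 0.0233
grip_force: 50.0
```

```bash
python3 -c "
from h import *
s=robot.observe();print(s['tool_pos'],s['tool_rot'],s['contact_force'])
place(39,-49.5,90,13)"
```

```text
[0.43551431 0.21764605 0.06630424] [3.14134002e+00 9.52586928e-04 4.74837811e-01] [-0.37335038  0.65893068  1.20170425]
[0.5942 0.077  0.1551] [7.68, 19.77, -8.88, -0.0455, 0.2247, 0.4037] mm 230 deg 27
```

Emit:
play_rows([
  [0,0,-3,0,0,0,0.1],
  [0,0,-7,0,0,0,0.1],
  [0,0,-11,0,0,0,0.1],
  [1.5,4,-12,0,0,0.08,0.1],
  [3,8,-12,0,0,0.18,0.1],
  [4.5,12,-12,-0.01,0.05,0.28,0.1],
  [6,16,-11,-0.03,0.14,0.36,0.1],
  [7.68,19.77,-8.9,-0.0455,0.2247,0.4037,0.1],
  [7.68,19.77,-8.9,-0.0455,0.2247,0.4037,0.1],
  [7.68,19.77,-8.9,-0.0455,0.2247,0.4037,0.1],
  [7.68,19.77,-8.9,-0.0455,0.2247,0.4037,0.1],
  [7.68,19.77,-8.9,-0.0455,0.2247,0.4037,0.1],
  [7.68,19.77,-8.9,-0.0455,0.2247,0.4037,0.1],
  [7.68,19.77,-8.9,-0.0455,0.2247,0.4037,0.1],
  [7.68,19.77,-8.9,-0.0455,0.2247,0.4037,0.1],
  [7.68,19.77,-8.9,-0.0455,0.2247,0.4037,0.1],
  [7.68,19.77,-8.9,-0.0455,0.2247,0.4037,0.1],
])

```text
time: 17.25
tool_pos: [0.5942, 0.077, 0.1553]
tool_rot: [3.142, -0.227, 0.07]
contact_force: [0.1, 0.2, -2.1]
opening: 0.0236
grip_force: 50.0
```

```bash
cat >> h.py <<'E'
def steps(ys,h=.0038):
    s=robot.observe();print(s['tool_pos'].round(4),s['tool_rot'].round(4),s['contact_force'].round(1),s['qvel'].round(3))
    for a in((-49.5,50.3,13),(-41,50.5,13),(-37,50.8,13),(-37.2,50.5,8),(-37.2,50.2,3),(-37.2,50,0),(-37.2,48,-1.5)): print(a,end=' '); place(ys,*a,h)
E
python3 -c "
from h import *
steps(39,.0036)"
```

```text
[0.5942 0.077  0.1553] [ 3.1416 -0.2268  0.0695] [ 0.1  0.2 -2.1] [-0.002  0.001 -0.001  0.     0.     0.001]
(-49.5, 50.3, 13) [0.5943 0.077  0.1152] [-0.89, -0.0, 3.9, 0.0, 0.0001, 0.0001] mm 40 deg 0
(-41, 50.5, 13) [0.6028 0.0776 0.1154] [-0.06, -0.0, 4.07, 0.0, 0.0001, 0.0001] mm 41 deg 0
(-37, 50.8, 13) [0.6068 0.0779 0.1157] [0.34, -0.0, 4.13, 0.0, 0.0001, 0.0001] mm 41 deg 0
(-37.2, 50.5, 8) [0.6121 0.0783 0.1126] [0.79, -0.0, 4.56, 0.0, -0.0872, 0.0001] mm 46 deg 5
(-37.2, 50.2, 3) [0.6174 0.0786 0.109 ] [1.22, -0.0, 5.03, 0.0, -0.1745, 0.0] mm 52 deg 10
(-37.2, 50, 0) [0.6204 0.0788 0.1066] [1.46, -0.0, 5.33, 0.0, -0.2268, 0.0] mm 55 deg 13
(-37.2, 48, -1.5) [0.6218 0.0789 0.1034] [1.53, -0.0, 5.67, 0.0, -0.253, 0.0] mm 59 deg 14
```

Well settled; descend and insert in one call, then rock and press.

Emit:
play_rows([
  [-0.4,0,1.7,0,0,0,0.1],
  [-0.89,0,3.4,0,0,0,0.1],
  [-0.89,0,3.9,0,0,0,0.1],
  [-0.89,0,3.9,0,0,0,0.1],
  [-0.89,0,3.9,0,0,0,0.1],
  [-0.89,0,3.9,0,0,0,0.1],
  [-0.6,0,3.96,0,0,0,0.1],
  [-0.35,0,4.01,0,0,0,0.1],
  [-0.06,0,4.07,0,0,0,0.1],
  [0.14,0,4.1,0,0,0,0.1],
  [0.34,0,4.13,0,0,0,0.1],
  [0.34,0,4.13,0,0,0,0.1],
  [0.34,0,4.13,0,0,0,0.1],
  [0.34,0,4.13,0,0,0,0.1],
], squeeze=60)

```text
time: 18.65
tool_pos: [0.6064, 0.0778, 0.1155]
tool_rot: [-3.142, -0.226, 0.069]
contact_force: [-2.3, -1.3, -3.0]
opening: 0.0235
grip_force: 60.0
```

Emit:
play_rows([
  [0.15,0,0.14,0,-0.029,0,0.1],
  [0.3,0,0.28,0,-0.058,0,0.1],
  [0.45,0,0.43,0,-0.087,0,0.1],
  [0.6,0,0.59,0,-0.116,0,0.1],
  [0.74,0,0.74,0,-0.145,0,0.1],
  [0.88,0,0.9,0,-0.174,0,0.1],
  [1,0,1.05,0,-0.2,0,0.1],
  [1.12,0,1.2,0,-0.227,0,0.1],
  [1.15,0,1.35,0,-0.24,0,0.1],
  [1.19,0,1.5,0,-0.253,0,0.1],
  [1.19,0,1.54,0,-0.253,0,0.1],
  [1.19,0,1.54,0,-0.253,0,0.1],
])

```text
time: 19.85
tool_pos: [0.6215, 0.0793, 0.1069]
tool_rot: [-3.142, 0.025, 0.07]
contact_force: [-11.8, 0.1, 19.5]
opening: 0.0233
grip_force: 60.0
```

Emit:
play_rows([
  [-0.07,0,-0.34,0,0.026,0,0.1],
  [-0.07,0,-0.34,0,0.026,0,0.1],
  [-0.15,0,-0.65,0,0.056,0,0.1],
  [-0.15,0,-0.65,0,0.056,0,0.1],
  [-0.15,0,-0.65,0,0.056,0,0.1],
])

```text
time: 20.35
tool_pos: [0.6197, 0.0789, 0.1079]
tool_rot: [-3.141, -0.026, 0.069]
contact_force: [1.5, 1.3, -18.1]
opening: 0.0233
grip_force: 59.9
```

Emit:
play_rows([
  [0.1,0,0.2,0,-0.02,0,0.1],
  [0.1,0,0.31,0,-0.03,0,0.1],
  [0.1,0,0.31,0,-0.03,0,0.4],
  [0.1,0,0.31,0,-0.03,0,0.4],
  [0.1,0,0.31,0,-0.03,0,0.4],
  [0.1,0,0.31,0,-0.03,0,0.4],
  [0.15,0,-4,0,-0.03,0,0.4],
  [0,0,-9,0,-0.03,0,0.4],
  [-4,2,-14,0,-0.03,0,0.4],
  [-7,4,-19,0,-0.03,0,0.4],
  [-8.5,4,-24,0,-0.03,0,0.4],
  [-8.5,4,-25,0,-0.03,0,0.4],
  [-8.5,4,-25,0,-0.03,0,0.4],
  [-8.5,4,-25,0,-0.03,0,0.4],
  [-8.5,4,-25,0,-0.03,0,0.4],
  [-8.5,4,-25,0,-0.03,0,0.4],
  [-8.5,4,-25,0,-0.03,0,0.4],
  [-8.5,4,-25,0,-0.03,0,0.4],
])

```text
time: 22.15
tool_pos: [0.5311, 0.0325, 0.3565]
tool_rot: [-3.141, 0.002, 0.07]
contact_force: [0.0, 0.3, 0.9]
opening: 0.0364
grip_force: 0.0
```

```bash
python3 - <<'E'
from h import *
seat(-19); seat(39); mods()
im,d,c=cam('wrist'); P=pts(c,d); z=P[...,2]
q=R.from_euler('z',-YAW,degrees=True).apply((P-O).reshape(-1,3)).reshape(P.shape)*1000
m=(d>0)&(abs(z-.053)<.003)&(q[...,1]<-55)&(q[...,1]>-125)&(abs(q[...,0])<50)
print('rail x',np.percentile(q[m][:,0],[1,99]))
E
```

```text
22.15 [0.5311 0.0325 0.3565] [-3.1413e+00  1.8000e-03  6.9600e-02] [0.  0.3 0.9] [ 0.04  0.04 -0.05]
foot shoulder 354 [ 44.8 -18.7  82.5] x [38.7 50.8] slope deg -2.5
lip shoulder 484 [-34.6 -18.4  82.8] x [-44.  -22.7] slope deg 1.1
rib 1006 [  8.1 -19.6 122.7] x [-19.9  33.8] slope deg -0.0
22.2 [0.5312 0.0325 0.3567] [-3.1414e+00  1.4000e-03  6.9600e-02] [-0.1 -0.2  0.5] [-0.05  0.01 -0.03]
foot shoulder 343 [44.9 38.1 82.6] x [38.9 51. ] slope deg -3.5
lip shoulder 491 [-34.5  37.8  82.8] x [-44.  -22.7] slope deg 0.5
rib 989 [  8.2  38.7 122.8] x [-19.8  34.2] slope deg -0.1
ctr [617.1  78.6] size [52.4 94.1] yaw 4.0 z 0.0826 px [227.  88.] body [619.3  88.8] [100.  123.4] 3.5
ctr [621.2  19.7] size [52.1 94. ] yaw 3.7 z 0.0826 px [268.  88.] body [624.8  10.8] [ 99.8 124.1] 4.0
ctr [599.  335.7] size [25.8 59.2] yaw 3.2 z 0.0826 px [34. 88.] body [595.5 335.6] [95.7 54. ] 4.5
ctr [ 627.2 -143. ] size [17.  54.3] yaw 12.3 z 0.085 px [390.  91.] body [ 624.  -110.6] [68.  81.7] 12.3
ctr [ 482.2 -318.5] size [25.8 59.6] yaw -7.6 z 0.0823 px [486. 202.] body [ 479.2 -317.5] [53.3 95.8] 82.2
ctr [ 288.4 -357.8] size [ 7.4 38. ] yaw 10.6 z 0.0817 px [476. 310.] 
rail x [-36.38660634  37.05264984]
```

```bash
python3 -c "
from h import *
go(.599,.3357,.12,4.3); go(.599,.3357,.0668,4.3)"
```

```text
[8.88, -29.78, 23.71, -0.0, 0.0004, -0.0056] mm 391 deg 0
[8.88, -29.78, 29.03, -0.0, 0.0004, -0.0056] mm 425 deg 0
```

Emit:
play_rows([
  [8.88,-29.78,21,0,0,-0.0056,0.55],
  [8.88,-29.78,21,0,0,-0.0056,0.55],
  [8.88,-29.78,21,0,0,-0.0056,0.55],
  [8.88,-29.78,21,0,0,-0.0056,0.55],
  [8.88,-29.78,21,0,0,-0.0056,0.55],
  [8.88,-29.78,21,0,0,-0.0056,0.55],
  [8.88,-29.78,21,0,0,-0.0056,0.55],
  [8.88,-29.78,21,0,0,-0.0056,0.55],
  [8.88,-29.78,21,0,0,-0.0056,0.55],
  [8.88,-29.78,21,0,0,-0.0056,0.55],
  [8.88,-29.78,23.7,0,0,-0.0056,0.55],
  [8.88,-29.78,26,0,0,-0.0056,0.55],
  [8.88,-29.78,27.5,0,0,-0.0056,0.55],
  [8.88,-29.78,28.5,0,0,-0.0056,0.55],
  [8.88,-29.78,28.5,0,0,-0.0056,0.55],
  [8.88,-29.78,28.5,0,0,-0.0056,0.55],
  [8.88,-29.78,28.5,0,0,-0.0056,0.55],
  [8.88,-29.78,28.5,0,0,-0.0056,0.55],
  [8.88,-29.78,28.5,0,0,-0.0056,0.55],
  [8.88,-29.78,28.5,0,0,-0.0056,0.55],
])

```text
time: 24.35
tool_pos: [0.5991, 0.3358, 0.0727]
tool_rot: [-3.141, -0.0, 0.075]
contact_force: [0.5, -0.2, -0.1]
opening: 0.0507
grip_force: 0.0
```

```bash
python3 -c "
from h import *
s=robot.observe();print(s['tool_pos'],s['tool_rot'],s['contact_force'])
go(.599,.3357,.0668,4.3); mods()"
```

```text
[0.59911609 0.33577788 0.07266344] [-3.14146360e+00 -3.83782579e-04  7.51076984e-02] [ 0.48872946 -0.23260079 -0.09288814]
[-0.01, 0.01, 0.59, -0.0001, -0.0004, 0.0001] mm 6 deg 0
ctr [606.1 336.7] size [24.1 45.6] yaw 4.1 z 0.0828 px [254. 234.] body [601.3 336.2] [84.9 52.5] 4.1
ctr [601.4 364.1] size [12.5 26.1] yaw 43.7 z 0.0861 px [200. 241.] body [600.8 343.4] [84.8 67.1] 4.3
ctr [605.7 306.8] size [12.3 26.6] yaw -33.5 z 0.0861 px [311. 241.] body [601.9 328. ] [84.9 68.9] 4.1
```

Emit:
play_rows([
  [0,0,0.3,0,0,0,0.55],
  [0,0,0.59,0,0,0,0.55],
  [0,0,0.59,0,0,0,0.55],
  [0,0,0.59,0,0,0,0.55],
  [0,0,0.59,0,0,0,0.1],
  [0,0,0.59,0,0,0,0.1],
  [0,0,0.59,0,0,0,0.1],
  [0,0,0.59,0,0,0,0.1],
  [0,0,0.59,0,0,0,0.1],
], squeeze=50)

```text
time: 25.3
tool_pos: [0.5991, 0.3358, 0.0665]
tool_rot: [-3.141, -0.0, 0.075]
contact_force: [-0.7, 0.7, 0.0]
opening: 0.0235
grip_force: 50.0
```

```bash
python3 -c "
from h import *
s=robot.observe();print(s['tool_pos'],s['tool_rot'],s['contact_force'])
place(97,-49.5,90,13)"
```

```text
[0.59907211 0.33580152 0.06650587] [-3.14141187e+00 -1.30641985e-04  7.50567731e-02] [-0.67484604  0.66306575  0.03421483]
[0.5902 0.1349 0.1551] [-2.39, 19.97, -8.87, -0.0008, 0.2268, 0.0055] mm 220 deg 13
```

Emit:
play_rows([
  [0,0,-3,0,0,0,0.1],
  [0,0,-7,0,0,0,0.1],
  [0,0,-11,0,0,0,0.1],
  [-0.5,4,-12,0,0,0,0.1],
  [-1,8,-12,0,0.02,0,0.1],
  [-1.5,12,-12,0,0.08,0.003,0.1],
  [-2,16,-11,0,0.16,0.0055,0.1],
  [-2.39,19.97,-8.9,0,0.2268,0.0055,0.1],
  [-2.39,19.97,-8.9,0,0.2268,0.0055,0.1],
  [-2.39,19.97,-8.9,0,0.2268,0.0055,0.1],
  [-2.39,19.97,-8.9,0,0.2268,0.0055,0.1],
  [-2.39,19.97,-8.9,0,0.2268,0.0055,0.1],
  [-2.39,19.97,-8.9,0,0.2268,0.0055,0.1],
  [-2.39,19.97,-8.9,0,0.2268,0.0055,0.1],
  [-2.39,19.97,-8.9,0,0.2268,0.0055,0.1],
  [-2.39,19.97,-8.9,0,0.2268,0.0055,0.1],
  [-2.39,19.97,-8.9,0,0.2268,0.0055,0.1],
])

```text
time: 27.0
tool_pos: [0.5901, 0.1348, 0.1554]
tool_rot: [-3.141, -0.227, 0.07]
contact_force: [0.7, -0.9, -3.3]
opening: 0.0238
grip_force: 50.0
```

```bash
python3 -c "
from h import *
steps(97,.0036)"
```

```text
[0.5901 0.1348 0.1554] [-3.141  -0.2266  0.0696] [ 0.7 -0.9 -3.3] [-0.    -0.001  0.001  0.001 -0.002  0.001]
(-49.5, 50.3, 13) [0.5903 0.1349 0.1152] [-0.89, -0.0, 3.92, -0.0006, 0.0003, 0.0001] mm 40 deg 0
(-41, 50.5, 13) [0.5987 0.1355 0.1154] [-0.06, -0.0, 4.09, -0.0006, 0.0003, 0.0001] mm 41 deg 0
(-37, 50.8, 13) [0.6027 0.1358 0.1157] [0.34, -0.0, 4.15, -0.0006, 0.0003, 0.0001] mm 42 deg 0
(-37.2, 50.5, 8) [0.6081 0.1361 0.1126] [0.79, -0.0, 4.58, -0.0006, -0.087, 0.0001] mm 46 deg 5
(-37.2, 50.2, 3) [0.6133 0.1365 0.109 ] [1.22, 0.0, 5.05, -0.0006, -0.1743, 0.0001] mm 52 deg 10
(-37.2, 50, 0) [0.6164 0.1367 0.1066] [1.46, 0.0, 5.35, -0.0006, -0.2266, 0.0002] mm 55 deg 13
(-37.2, 48, -1.5) [0.6178 0.1368 0.1034] [1.54, 0.0, 5.69, -0.0006, -0.2528, 0.0002] mm 59 deg 14
```

Emit:
play_rows([
  [-0.4,0,1.7,0,0,0,0.1],
  [-0.89,0,3.4,0,0,0,0.1],
  [-0.89,0,3.91,0,0,0,0.1],
  [-0.89,0,3.91,0,0,0,0.1],
  [-0.89,0,3.91,0,0,0,0.1],
  [-0.89,0,3.91,0,0,0,0.1],
  [-0.6,0,3.97,0,0,0,0.1],
  [-0.35,0,4.02,0,0,0,0.1],
  [-0.06,0,4.08,0,0,0,0.1],
  [0.14,0,4.11,0,0,0,0.1],
  [0.34,0,4.14,0,0,0,0.1],
  [0.34,0,4.14,0,0,0,0.1],
  [0.34,0,4.14,0,0,0,0.1],
  [0.34,0,4.14,0,0,0,0.1],
], squeeze=60)

```text
time: 28.4
tool_pos: [0.6027, 0.1356, 0.1158]
tool_rot: [-3.141, -0.227, 0.069]
contact_force: [-0.1, -0.7, -3.0]
opening: 0.0234
grip_force: 60.0
```

Emit:
play_rows([
  [0.15,0,0.14,0,-0.029,0,0.1],
  [0.3,0,0.28,0,-0.058,0,0.1],
  [0.45,0,0.43,0,-0.087,0,0.1],
  [0.6,0,0.59,0,-0.116,0,0.1],
  [0.74,0,0.74,0,-0.145,0,0.1],
  [0.88,0,0.9,0,-0.174,0,0.1],
  [1,0,1.05,0,-0.2,0,0.1],
  [1.1,0,1.2,0,-0.227,0,0.1],
  [1.13,0,1.35,0,-0.24,0,0.1],
  [1.16,0,1.5,0,-0.253,0,0.1],
  [1.16,0,1.54,0,-0.253,0,0.1],
  [1.16,0,1.54,0,-0.253,0,0.1],
])

```text
time: 29.6
tool_pos: [0.6177, 0.1371, 0.1069]
tool_rot: [-3.141, 0.024, 0.07]
contact_force: [-8.3, 0.2, 16.4]
opening: 0.0235
grip_force: 60.0
```

Emit:
play_rows([
  [-0.05,0,-0.34,0,0.026,0,0.1],
  [-0.05,0,-0.34,0,0.026,0,0.1],
  [-0.13,0,-0.65,0,0.056,0,0.1],
  [-0.13,0,-0.65,0,0.056,0,0.1],
  [-0.13,0,-0.65,0,0.056,0,0.1],
])

```text
time: 30.1
tool_pos: [0.6152, 0.1366, 0.1078]
tool_rot: [-3.141, -0.025, 0.07]
contact_force: [1.3, 0.9, -18.5]
opening: 0.0233
grip_force: 59.9
```

Emit:
play_rows([
  [0.1,0,0.2,0,-0.02,0,0.1],
  [0.1,0,0.31,0,-0.03,0,0.1],
  [0.1,0,0.31,0,-0.03,0,0.4],
  [0.1,0,0.31,0,-0.03,0,0.4],
  [0.1,0,0.31,0,-0.03,0,0.4],
  [0.1,0,0.31,0,-0.03,0,0.4],
  [0.15,0,-4,0,-0.03,0,0.4],
  [0,0,-9,0,-0.03,0,0.4],
  [-4,4,-14,0,-0.03,0,0.4],
  [-7,8,-17,0,-0.03,0,0.4],
  [-9,12,-20,0,-0.03,0,0.4],
  [-10,17,-22,0,-0.03,0,0.4],
  [-10,22,-24,0,-0.03,0,0.4],
  [-10,22,-25,0,-0.03,0,0.4],
  [-10,22,-25,0,-0.03,0,0.4],
  [-10,22,-25,0,-0.03,0,0.4],
  [-10,22,-25,0,-0.03,0,0.4],
  [-10,22,-25,0,-0.03,0,0.4],
  [-10,22,-25,0,-0.03,0,0.4],
  [-10,22,-25,0,-0.03,0,0.4],
])

```text
time: 32.1
tool_pos: [0.5246, -0.0897, 0.3564]
tool_rot: [-3.141, 0.001, 0.071]
contact_force: [-0.8, -0.7, 0.9]
opening: 0.0366
grip_force: 0.0
```

```bash
python3 - <<'E'
from h import *
seat(97); mods()
im,d,c=cam('wrist'); P=pts(c,d); z=P[...,2]
q=R.from_euler('z',-YAW,degrees=True).apply((P-O).reshape(-1,3)).reshape(P.shape)*1000
m=(d>0)&(abs(z-.053)<.003)&(q[...,1]<-55)&(q[...,1]>-125)&(abs(q[...,0])<50)
print('rail x',np.percentile(q[m][:,0],[1,99]))
E
```

```text
32.1 [ 0.5246 -0.0897  0.3564] [-3.1406e+00  1.1000e-03  7.0900e-02] [-0.8 -0.7  0.9] [0.13 0.02 0.02]
foot shoulder 351 [44.9 95.6 82.6] x [38.8 50.7] slope deg -2.0
lip shoulder 542 [-34.1  95.9  82.8] x [-44.6 -23.6] slope deg 1.1
rib 1067 [  7.4  95.5 122.8] x [-19.9  33.7] slope deg -0.2
ctr [613.3 136.2] size [53.5 95.9] yaw 3.7 z 0.0827 px [96. 76.] 
ctr [616.7  78. ] size [52.4 94.6] yaw 4.5 z 0.0827 px [140.  77.] 
ctr [621.   19.8] size [52.9 94.3] yaw 4.0 z 0.0827 px [183.  77.] body [622.2   2.3] [ 94.3 108.6] 4.1
ctr [ 648.5 -377.1] size [35.  61.8] yaw 5.1 z 0.0787 px [472.  77.] body [ 648.7 -375.3] [67.1 38.4] 5.1
ctr [ 482.  -318.2] size [24.8 60.2] yaw -7.5 z 0.0825 px [407. 192.] body [ 479.2 -317.7] [53.4 95.7] 82.4
ctr [ 392.1 -143.5] size [12.3 24.1] yaw 53.7 z 0.083 px [283. 241.] body [ 393.6 -143.6] [82.  41.4] 56.9
ctr [ 286.4 -419.2] size [ 7.6 33.5] yaw -13.5 z 0.0874 px [443. 310.] 
rail x [-37.37668946  37.20429283]
```

```bash
python3 -c "
from h import *
go(.482,-.3182,.14,-7.7); go(.482,-.3182,.0668,-7.7)"
```

```text
[-5.83, 22.47, 21.65, -0.0006, 0.0006, 0.2046] mm 317 deg 12
[-5.83, 22.47, 28.97, -0.0006, 0.0006, 0.2046] mm 371 deg 12
```

Emit:
play_rows([
  [-5.83,22.47,21.6,0,0,0.2046,0.55],
  [-5.83,22.47,21.6,0,0,0.2046,0.55],
  [-5.83,22.47,21.6,0,0,0.2046,0.55],
  [-5.83,22.47,21.6,0,0,0.2046,0.55],
  [-5.83,22.47,21.6,0,0,0.2046,0.55],
  [-5.83,22.47,21.6,0,0,0.2046,0.55],
  [-5.83,22.47,21.6,0,0,0.2046,0.55],
  [-5.83,22.47,21.6,0,0,0.2046,0.55],
  [-5.83,22.47,21.6,0,0,0.2046,0.55],
  [-5.83,22.47,24,0,0,0.2046,0.55],
  [-5.83,22.47,26,0,0,0.2046,0.55],
  [-5.83,22.47,27.5,0,0,0.2046,0.55],
  [-5.83,22.47,28.4,0,0,0.2046,0.55],
  [-5.83,22.47,28.4,0,0,0.2046,0.55],
  [-5.83,22.47,28.4,0,0,0.2046,0.55],
  [-5.83,22.47,28.4,0,0,0.2046,0.55],
  [-5.83,22.47,28.4,0,0,0.2046,0.55],
  [-5.83,22.47,28.4,0,0,0.2046,0.55],
  [-5.83,22.47,28.4,0,0,0.2046,0.55],
])

```text
time: 34.15
tool_pos: [0.4819, -0.3187, 0.0729]
tool_rot: [-3.141, 0.0, -0.135]
contact_force: [-1.0, -0.0, -1.1]
opening: 0.0508
grip_force: 0.0
```

```bash
python3 -c "
from h import *
go(.482,-.3182,.0668,-7.7); mods()"
```

```text
[0.0, -0.05, 0.61, -0.0003, 0.0001, -0.0008] mm 6 deg 0
ctr [ 489.  -320.5] size [24.1 45.4] yaw -7.6 z 0.0828 px [256. 234.] body [ 483.9 -319.8] [52.7 85.4] 82.2
ctr [ 490.3 -291.6] size [11.8 26.3] yaw 29.5 z 0.0862 px [200. 241.] body [ 484.9 -312.5] [67.6 85.4] 82.1
ctr [ 482.6 -348.5] size [12.2 26.3] yaw -46.0 z 0.086 px [311. 241.] body [ 482.9 -327.1] [67.5 85.4] 82.2
```

Emit:
play_rows([
  [0,0,0.3,0,0,0,0.55],
  [0,0,0.61,0,0,0,0.55],
  [0,0,0.61,0,0,0,0.55],
  [0,0,0.61,0,0,0,0.55],
  [0,0,0.61,0,0,0,0.1],
  [0,0,0.61,0,0,0,0.1],
  [0,0,0.61,0,0,0,0.1],
  [0,0,0.61,0,0,0,0.1],
  [0,0,0.61,0,0,0,0.1],
], squeeze=50)

```text
time: 35.1
tool_pos: [0.4819, -0.3186, 0.0666]
tool_rot: [-3.141, 0.0, -0.135]
contact_force: [0.3, -0.3, 0.5]
opening: 0.0235
grip_force: 50.0
```

```bash
python3 -c "
from h import *
s=robot.observe();print(s['tool_pos'],s['tool_rot'],s['contact_force'])
place(-77,-49.5,90,13)"
```

```text
[ 0.48187877 -0.31862483  0.06664386] [-3.14126825e+00  3.26084375e-04 -1.35094423e-01] [ 0.25995345 -0.28908563  0.48016102]
[ 0.6023 -0.0387  0.1551] [8.16, -29.36, -8.84, 0.0229, 0.2264, -0.2037] mm 317 deg 17
```

Emit:
play_rows([
  [0,0,-3,0,0,0,0.1],
  [0,0,-7,0,0,0,0.1],
  [0,0,-11,0,0,0,0.1],
  [1,-3.5,-13,0,0,-0.03,0.1],
  [2.1,-7.5,-13,0,0,-0.06,0.1],
  [3.2,-11.5,-13,0,0,-0.1,0.1],
  [4.3,-15.5,-13,0,0,-0.13,0.1],
  [5.4,-19.5,-13,0,0,-0.17,0.1],
  [6.5,-23.5,-13,0,0,-0.2,0.1],
  [7.6,-27.5,-13,0.01,0.08,-0.2037,0.1],
  [8.16,-29.36,-11,0.018,0.18,-0.2037,0.1],
  [8.16,-29.36,-8.84,0.0229,0.2264,-0.2037,0.1],
  [8.16,-29.36,-8.84,0.0229,0.2264,-0.2037,0.1],
  [8.16,-29.36,-8.84,0.0229,0.2264,-0.2037,0.1],
  [8.16,-29.36,-8.84,0.0229,0.2264,-0.2037,0.1],
  [8.16,-29.36,-8.84,0.0229,0.2264,-0.2037,0.1],
  [8.16,-29.36,-8.84,0.0229,0.2264,-0.2037,0.1],
  [8.16,-29.36,-8.84,0.0229,0.2264,-0.2037,0.1],
  [8.16,-29.36,-8.84,0.0229,0.2264,-0.2037,0.1],
  [8.16,-29.36,-8.84,0.0229,0.2264,-0.2037,0.1],
])

```text
time: 37.1
tool_pos: [0.6023, -0.0387, 0.1551]
tool_rot: [-3.141, -0.227, 0.069]
contact_force: [-0.5, 0.5, -2.5]
opening: 0.0235
grip_force: 50.0
```

```bash
python3 -c "
from h import *
steps(-77,.0036)"
```

```text
[ 0.6023 -0.0387  0.1551] [-3.1413 -0.2268  0.0693] [-0.5  0.5 -2.5] [ 0.002 -0.001  0.002 -0.001 -0.002  0.001]
(-49.5, 50.3, 13) [ 0.6023 -0.0387  0.1152] [-0.9, 0.0, 3.89, -0.0003, 0.0, -0.0001] mm 40 deg 0
(-41, 50.5, 13) [ 0.6108 -0.0381  0.1154] [-0.06, 0.0, 4.06, -0.0003, 0.0, -0.0001] mm 41 deg 0
(-37, 50.8, 13) [ 0.6148 -0.0378  0.1157] [0.33, 0.0, 4.12, -0.0003, 0.0, -0.0001] mm 41 deg 0
(-37.2, 50.5, 8) [ 0.6201 -0.0375  0.1126] [0.78, 0.0, 4.55, -0.0003, -0.0872, -0.0001] mm 46 deg 5
(-37.2, 50.2, 3) [ 0.6254 -0.0371  0.109 ] [1.22, 0.0, 5.02, -0.0003, -0.1745, -0.0001] mm 52 deg 10
(-37.2, 50, 0) [ 0.6284 -0.0369  0.1066] [1.46, 0.0, 5.32, -0.0003, -0.2268, -0.0001] mm 55 deg 13
(-37.2, 48, -1.5) [ 0.6299 -0.0368  0.1034] [1.53, 0.0, 5.66, -0.0003, -0.253, -0.0001] mm 59 deg 14
```

Emit:
play_rows([
  [-0.4,0,1.7,0,0,0,0.1],
  [-0.9,0,3.4,0,0,0,0.1],
  [-0.9,0,3.89,0,0,0,0.1],
  [-0.9,0,3.89,0,0,0,0.1],
  [-0.9,0,3.89,0,0,0,0.1],
  [-0.9,0,3.89,0,0,0,0.1],
  [-0.6,0,3.95,0,0,0,0.1],
  [-0.35,0,4,0,0,0,0.1],
  [-0.06,0,4.06,0,0,0,0.1],
  [0.14,0,4.09,0,0,0,0.1],
  [0.34,0,4.12,0,0,0,0.1],
  [0.34,0,4.12,0,0,0,0.1],
  [0.34,0,4.12,0,0,0,0.1],
  [0.34,0,4.12,0,0,0,0.1],
], squeeze=60)

```text
time: 38.5
tool_pos: [0.6147, -0.0377, 0.1156]
tool_rot: [-3.141, -0.227, 0.069]
contact_force: [0.0, -0.1, -3.4]
opening: 0.0234
grip_force: 60.0
```

Emit:
play_rows([
  [0.15,0,0.14,0,-0.029,0,0.1],
  [0.3,0,0.28,0,-0.058,0,0.1],
  [0.45,0,0.43,0,-0.087,0,0.1],
  [0.6,0,0.59,0,-0.116,0,0.1],
  [0.74,0,0.74,0,-0.145,0,0.1],
  [0.88,0,0.9,0,-0.174,0,0.1],
  [1,0,1.05,0,-0.2,0,0.1],
  [1.1,0,1.2,0,-0.227,0,0.1],
  [1.13,0,1.35,0,-0.24,0,0.1],
  [1.16,0,1.5,0,-0.253,0,0.1],
  [1.16,0,1.54,0,-0.253,0,0.1],
  [1.16,0,1.54,0,-0.253,0,0.1],
])

```text
time: 39.7
tool_pos: [0.6298, -0.0369, 0.1071]
tool_rot: [3.141, 0.024, 0.07]
contact_force: [-9.2, -0.5, 19.3]
opening: 0.0233
grip_force: 60.0
```

Emit:
play_rows([
  [-0.05,0,-0.34,0,0.026,0,0.1],
  [-0.05,0,-0.34,0,0.026,0,0.1],
  [-0.13,0,-0.65,0,0.056,0,0.1],
  [-0.13,0,-0.65,0,0.056,0,0.1],
  [-0.13,0,-0.65,0,0.056,0,0.1],
])

```text
time: 40.2
tool_pos: [0.6277, -0.0368, 0.108]
tool_rot: [-3.141, -0.026, 0.069]
contact_force: [2.2, -0.6, -15.2]
opening: 0.0235
grip_force: 60.0
```

Emit:
play_rows([
  [0.1,0,0.2,0,-0.02,0,0.1],
  [0.1,0,0.31,0,-0.03,0,0.1],
  [0.1,0,0.31,0,-0.03,0,0.4],
  [0.1,0,0.31,0,-0.03,0,0.4],
  [0.1,0,0.31,0,-0.03,0,0.4],
  [0.1,0,0.31,0,-0.03,0,0.4],
  [0.15,0,-4,0,-0.03,0,0.4],
  [0,0,-9,0,-0.03,0,0.4],
  [-4,-2,-14,0,-0.03,0,0.4],
  [-8,-4,-19,0,-0.03,0,0.4],
  [-9,-6,-24,0,-0.03,0,0.4],
  [-9,-6,-25,0,-0.03,0,0.4],
  [-9,-6,-25,0,-0.03,0,0.4],
  [-9,-6,-25,0,-0.03,0,0.4],
  [-9,-6,-25,0,-0.03,0,0.4],
  [-9,-6,-25,0,-0.03,0,0.4],
  [-9,-6,-25,0,-0.03,0,0.4],
])

```text
time: 41.9
tool_pos: [0.5271, 0.0159, 0.3557]
tool_rot: [-3.141, 0.003, 0.069]
contact_force: [0.1, 0.6, 0.0]
opening: 0.0368
grip_force: 0.0
```

```bash
python3 - <<'E'
from h import *
for y in(-77,-19,39,97): seat(y)
im,d,c=cam('wrist'); P=pts(c,d)
q=R.from_euler('z',-YAW,degrees=True).apply((P-O).reshape(-1,3)).reshape(P.shape)*1000
np.savez('s',im=im,d=d)
# wheel: top disc
m=(d>0)&(q[...,2]>88)&(q[...,2]<105)&(q[...,1]<-165)&(q[...,1]>-260)
Q=P[m]; ce,r=cv2.minEnclosingCircle((Q[:,:2]*1000).astype(np.float32)); print('wheel',ce,r,np.median(Q[:,2]),'rect',cv2.minAreaRect((Q[:,:2]*1000).astype(np.float32)))
# white things near scale bar
h=cv2.cvtColor(im,cv2.COLOR_RGB2HSV); w=((h[...,2]>200)&(h[...,1]<35)&(q[...,1]>135)&(q[...,1]<190)&(abs(q[...,0])<110)&(d>0)).astype(np.uint8)
k,l,s,cc=cv2.connectedComponentsWithStats(w)
for i in range(1,k):
    if s[i,4]>3: Q=q[l==i]; print(s[i],cc[i].round(1),Q.mean(0).round(1),Q.min(0).round(1),Q.max(0).round(1))
ys,xs=np.where((q[...,1]>130)&(q[...,1]<195)&(abs(q[...,0])<100)); 
save('w5.png',im[ys.min():ys.max(),xs.min():xs.max()],6); print(xs.min(),ys.min(),xs.max(),ys.max())
E
```

```text
41.9 [0.5271 0.0159 0.3557] [-3.1408e+00  2.8000e-03  6.9000e-02] [0.1 0.6 0. ] [0.01 0.03 0.01]
foot shoulder 327 [ 45.  -75.8  82.7] x [39.1 49.8] slope deg 0.0
lip shoulder 504 [-34.6 -76.6  82.9] x [-44.  -24.2] slope deg -0.0
rib 1020 [  7.2 -76.9 122.8] x [-20.5  33.8] slope deg -0.1
41.95 [0.5271 0.016  0.3559] [-3.1409e+00  2.4000e-03  6.9100e-02] [ 0.6  0.1 -0.4] [ 0.04 -0.01 -0.03]
foot shoulder 328 [ 45.1 -18.1  82.6] x [38.2 50. ] slope deg -0.2
lip shoulder 488 [-34.5 -18.1  82.7] x [-43.9 -22.8] slope deg 0.5
rib 1015 [  7.3 -19.4 122.8] x [-20.4  33.9] slope deg 0.0
42.0 [0.5272 0.016  0.3562] [-3.141e+00  1.800e-03  6.910e-02] [ 0.2 -0.3  0.4] [ 0.01 -0.   -0.04]
foot shoulder 334 [45.3 37.9 82.7] x [38.3 50.3] slope deg -2.2
lip shoulder 511 [-34.4  38.6  82.8] x [-45.1 -22.9] slope deg 0.9
rib 1017 [  7.5  38.5 122.8] x [-20.2  34.1] slope deg -0.1
42.05 [0.5272 0.0161 0.3564] [-3.141e+00  1.400e-03  6.920e-02] [ 0.1 -0.2 -0.7] [-0.06  0.04  0.05]
foot shoulder 337 [45.4 95.2 82.6] x [38.5 50.4] slope deg -1.3
lip shoulder 484 [-34.3  95.3  82.9] x [-43.7 -23.7] slope deg 0.5
rib 1024 [  7.6  96.3 122.8] x [-20.2  34.2] slope deg -0.1
wheel (631.28271484375, -165.37525939941406) 31.781532287597656 0.09663180553766587 rect ((630.8861694335938, -164.78915405273438), (59.89007568359375, 62.180301666259766), 21.72753143310547)
[121  36  14  14 154] [126.6  42.4] [ 59.4 163.3  41.4] [ 51.6 152.8  29.8] [ 69.4 171.4  44.6]
[145  49   5  35  72] [146.7  66. ] [ 29.1 140.8  33.8] [  6.1 135.4  26.1] [ 52.8 144.3  53.5]
[139  59   9  56 179] [143.5  87.7] [ -1.4 141.   56.1] [-37.1 138.   23.3] [ 36.3 157.5  60.8]
[149  92   9  34  89] [151.8 111.2] [-34.7 140.5  31.9] [-57.  135.1  11.1] [ -6.7 145.6  54.1]
113 12 168 150
```

View pics/w5.png

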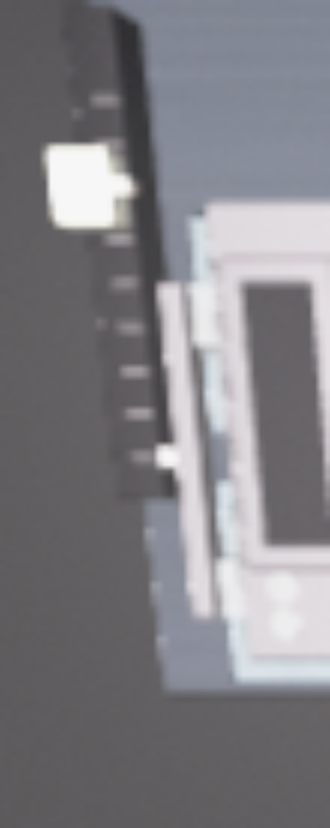

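```bash
python3 - <<'E'
from h import *
s=robot.observe(); print(s['qpos'],s['tool_rot'])
im,d,c=cam('wrist'); P=pts(c,d)
rf=lambda p:(R.from_euler('z',-YAW,degrees=True).apply(p-O)*1000).round(1)
print(np.round(d[40:47,130:138],3)); print('idx z',P[43,134],P[43,133],'ptr',P[88,140],P[88,141])
for nm,u,v,zs in(('idx',134.7,43.2,(.034,.040,.044)),('ptr',140.5,88.2,(.034,))):
    for z in zs: print(nm,z,rf(onz(c,np.array(u),np.array(v),z)))
for im2,n in((cam('scene'),'scene'),(cam('top'),'top')):
    i,d2,c2=im2; h=cv2.cvtColor(i,cv2.COLOR_RGB2HSV)
    for z in (.034,.040):
        Q=onz(c2,*np.meshgrid(np.arange(512.),np.arange(384.)),z); q=R.from_euler('z',-YAW,degrees=True).apply((Q-O).reshape(-1,3)).reshape(Q.shape)*1000
        w=((h[...,2]>190)&(h[...,1]<35)&(q[...,1]>140)&(q[...,1]<190)&(abs(q[...,0])<90)).astype(np.uint8)
        k,l,st,cc=cv2.connectedComponentsWithStats(w)
        for j in range(1,k): print(n,z,st[j],q[l==j].mean(0).round(1),q[l==j].min(0).round(1),q[l==j].max(0).round(1))
go(.631,-.165,.20,0); go(.631,-.165,.09,0)
E
```

```text
[-1.14957272e-01  2.81997984e-01  1.24597114e+00  2.47973282e-04
  1.61446660e+00  1.38652141e+00] [-3.14119462e+00  7.83396030e-04  6.93285211e-02]
[[0.433 0.435 0.44  0.444 0.444 0.449 0.452 0.456]
 [0.433 0.432 0.433 0.432 0.444 0.448 0.452 0.455]
 [0.433 0.432 0.434 0.432 0.434 0.447 0.452 0.457]
 [0.433 0.432 0.432 0.433 0.433 0.437 0.451 0.455]
 [0.435 0.436 0.441 0.443 0.447 0.448 0.451 0.454]
 [0.434 0.436 0.441 0.444 0.445 0.447 0.45  0.455]
 [0.436 0.437 0.438 0.444 0.447 0.448 0.453 0.456]]
idx z [0.66449156 0.19547493 0.04352368] [0.66444694 0.19703385 0.04307473] ptr [0.6051296  0.19310464 0.03381959] [0.60522591 0.19198307 0.03280332]
idx 0.034 [ 59.5 154.7  34. ]
idx 0.04 [ 58.6 152.6  40. ]
idx 0.044 [ 58.1 151.2  44. ]
ptr 0.034 [ -1.3 153.3  34. ]
scene 0.034 [275 251   8  10  11] [-30.5 142.3  34. ] [-46.7 141.3  34. ] [-14.9 143.4  34. ]
scene 0.034 [273 262   2   2   2] [ -6.9 143.   34. ] [ -8.8 142.7  34. ] [ -5.  143.2  34. ]
scene 0.034 [272 265   4   4   8] [  2.5 149.   34. ] [  0.4 143.9  34. ] [  4.9 153.1  34. ]
scene 0.034 [268 268   2   2   2] [ 14.3 1
[... 947 characters left out ...]
7 151.4  40. ] [ 69.5 170.3  40. ]
top 0.034 [187 125   6   6  29] [ 62.9 164.2  34. ] [ 54.2 155.3  34. ] [ 71.2 172.   34. ]
top 0.034 [197 140   1   2   2] [ 17.9 142.7  34. ] [ 16.2 142.6  34. ] [ 19.5 142.8  34. ]
top 0.034 [198 152   1   2   2] [-21.6 142.7  34. ] [-23.2 142.5  34. ] [-20.  142.8  34. ]
top 0.04 [187 125   6   6  29] [ 61.6 163.6  40. ] [ 52.9 154.7  40. ] [ 69.9 171.3  40. ]
top 0.04 [197 140   1   2   2] [ 16.7 142.1  40. ] [ 15.1 142.   40. ] [ 18.3 142.2  40. ]
top 0.04 [198 152   1   2   2] [-22.6 142.1  40. ] [-24.2 141.9  40. ] [-21.  142.2  40. ]
[9.11, 18.8, 15.69, -0.0003, 0.0003, 0.0694] mm 261 deg 4
[9.11, 18.81, 26.69, -0.0003, 0.0003, 0.0694] mm 339 deg 4
```

Emit:
play_rows([
  [1,2,1,0,0,-0.15,1],
  [2,4,2,0,0,-0.3,1],
  [3,6,4,0,0,-0.45,1],
  [4,8,6,0,0,-0.6,1],
  [5,10,8,0,0,-0.75,1],
  [6,12,10,0,0,-0.9,1],
  [7,14,12,0,0,-1.05,1],
  [8,16,14,0,0,-1.2,1],
  [9.11,18.8,15.7,0,0,-1.35,1],
  [9.11,18.8,15.7,0,0,-1.5,1],
  [9.11,18.8,15.7,0,0,-1.65,1],
  [9.11,18.8,15.7,0,0,-1.8,1],
  [9.11,18.8,15.7,0,0,-1.95,1],
  [9.11,18.8,15.7,0,0,-2.1,1],
  [9.11,18.8,15.7,0,0,-2.25,1],
  [9.11,18.8,15.7,0,0,-2.4,1],
  [9.11,18.8,15.7,0,0,-2.55,1],
  [9.11,18.8,15.7,0,0,-2.7,1],
  [9.11,18.8,15.7,0,0,-2.8,1],
  [9.11,18.8,15.7,0,0,-2.8,1],
])

```text
time: 44.3
tool_pos: [0.631, -0.1649, 0.1999]
tool_rot: [3.141, -0.0, 2.87]
contact_force: [0.4, 0.2, 0.7]
opening: 0.0922
grip_force: 0.0
```

Emit:
play_rows([
  [0,0,0,0,0,-0.15,1],
  [0,0,0,0,0,-0.3,1],
  [0,0,0,0,0,-0.45,1],
  [0,0,0,0,0,-0.6,1],
  [0,0,0,0,0,-0.75,1],
  [0,0,0,0,0,-0.9,1],
  [0,0,0,0,0,-1.03,1],
  [0,0,0,0,0,-1.03,1],
  [0,0,0,0,0,-1.03,1],
  [0,0,0,0,0,-1.03,1],
  [0,0,0,0,0,-1.03,1],
  [0,0,0,0,0,-1.03,1],
])

```text
time: 45.5
tool_pos: [0.631, -0.165, 0.2]
tool_rot: [3.141, 0.0, -2.385]
contact_force: [0.1, 0.4, -0.4]
opening: 0.0918
grip_force: 0.0
```

```bash
python3 - <<'E'
from h import *
s=robot.observe(); print(s['qpos'],s['tool_pos'],s['tool_rot'])
y=np.degrees(s['tool_rot'][2]); go(.631,-.165,.09,y)
im,d,c=cam('wrist'); P=pts(c,d)
m=(d>0)&(P[...,2]>.088)&(P[...,2]<.105)&(np.linalg.norm(P[...,:2]-[.631,-.165],axis=-1)<.04)
Q=P[m]; print(m.sum()); print('wheel',cv2.minEnclosingCircle((Q[:,:2]*1000).astype(np.float32)),cv2.minAreaRect((Q[:,:2]*1000).astype(np.float32)))
E
```

```text
[-3.73205258e-01  5.96811262e-01  1.16967597e+00  1.73937961e-04
  1.37535467e+00 -2.70070153e+00] [ 0.63100995 -0.16496831  0.19998965] [ 3.14129443e+00  4.79358800e-05 -2.38492651e+00]
[0.0, -0.0, 11.0, 0.0003, 0.0, 0.0] mm 110 deg 0
3429
wheel ((630.3526611328125, -166.39569091796875), 31.50126838684082) ((630.3179931640625, -166.59445190429688), (60.092491149902344, 62.454742431640625), 20.82492446899414)
```

Emit:
play_rows([
  [0,0,3,0,0,0,1],
  [0,0,6,0,0,0,1],
  [0,0,9,0,0,0,1],
  [0,0,11,0,0,0,1],
  [0,0,11,0,0,0,1],
  [0,0,11,0,0,0,1],
  [0,0,11,0,0,0,1],
  [0,0,11,0,0,0,0.4],
  [0,0,11,0,0,0,0.4],
  [0,0,11,0,0,0,0.4],
  [0,0,11,0,0,0,0.4],
  [0,0,11,0,0,0,0.4],
], squeeze=40)

```text
time: 46.75
tool_pos: [0.6308, -0.1647, 0.0901]
tool_rot: [3.141, 0.0, -2.384]
contact_force: [-0.5, 0.1, 1.8]
opening: 0.0579
grip_force: 40.0
```

Emit:
play_rows([
  [0,0,0,0,0,0.1,0.4],
  [0,0,0,0,0,0.2,0.4],
  [0,0,0,0,0,0.3,0.4],
  [0,0,0,0,0,0.3,0.4],
])

```text
time: 47.15
tool_pos: [0.6308, -0.1647, 0.0901]
tool_rot: [3.141, -0.0, -2.685]
contact_force: [-2.3, 0.3, 1.7]
opening: 0.0577
grip_force: 40.0
```

Emit:
play_rows([
  [0,0,0,0,0,0.12,0.4],
  [0,0,0,0,0,0.24,0.4],
  [0,0,0,0,0,0.36,0.4],
  [0,0,0,0,0,0.48,0.4],
  [0,0,0,0,0,0.6,0.4],
  [0,0,0,0,0,0.72,0.4],
  [0,0,0,0,0,0.84,0.4],
  [0,0,0,0,0,0.96,0.4],
  [0,0,0,0,0,1.08,0.4],
  [0,0,0,0,0,1.2,0.4],
  [0,0,0,0,0,1.32,0.4],
  [0,0,0,0,0,1.44,0.4],
  [0,0,0,0,0,1.56,0.4],
  [0,0,0,0,0,1.68,0.4],
  [0,0,0,0,0,1.8,0.4],
  [0,0,0,0,0,1.92,0.4],
  [0,0,0,0,0,2.04,0.4],
  [0,0,0,0,0,2.16,0.4],
  [0,0,0,0,0,2.25,0.4],
  [0,0,0,0,0,2.25,0.4],
])

```text
time: 49.15
tool_pos: [0.6306, -0.1652, 0.0901]
tool_rot: [-3.141, 0.0, 1.351]
contact_force: [-3.1, -0.3, 3.0]
opening: 0.0572
grip_force: 40.0
```

Emit:
play_rows([
  [0,0,0,0,0,0.12,0.4],
  [0,0,0,0,0,0.24,0.4],
  [0,0,0,0,0,0.36,0.4],
  [0,0,0,0,0,0.48,0.4],
  [0,0,0,0,0,0.6,0.4],
  [0,0,0,0,0,0.72,0.4],
  [0,0,0,0,0,0.84,0.4],
  [0,0,0,0,0,0.96,0.4],
  [0,0,0,0,0,1.08,0.4],
  [0,0,0,0,0,1.2,0.4],
  [0,0,0,0,0,1.32,0.4],
  [0,0,0,0,0,1.44,0.4],
  [0,0,0,0,0,1.56,0.4],
  [0,0,0,0,0,1.68,0.4],
  [0,0,0,0,0,1.8,0.4],
  [0,0,0,0,0,1.92,0.4],
  [0,0,0,0,0,2.04,0.4],
  [0,0,0,0,0,2.15,0.4],
  [0,0,0,0,0,2.15,0.4],
  [0,0,0,0,0,2.15,0.4],
])

```text
time: 51.15
tool_pos: [0.6304, -0.1647, 0.0901]
tool_rot: [3.141, 0.002, -0.795]
contact_force: [-4.5, 0.9, 5.0]
opening: 0.0578
grip_force: 40.0
```

```bash
python3 - <<'E'
from h import *
s=robot.observe(); print(s['qpos'],s['tool_rot'])
a=np.load('top0.npz')['im']; i,d,c=cam('top'); i2,d2,c2=cam('scene')
cv2.imwrite('pics/f1.png',np.hstack([cv2.resize(i[100:180,170:270],(500,400)),cv2.resize(i2[190:310,220:320],(300,360)).copy() if 0 else cv2.resize(i2[230:310,240:300],(300,400))])[...,::-1])
E
```

```text
[-3.73194925e-01  6.90067883e-01  1.31223209e+00  2.03888062e-04
  1.14089570e+00  1.99301381e+00] [ 3.14110470e+00  1.53814109e-03 -7.95497910e-01]
```

View pics/f1.png

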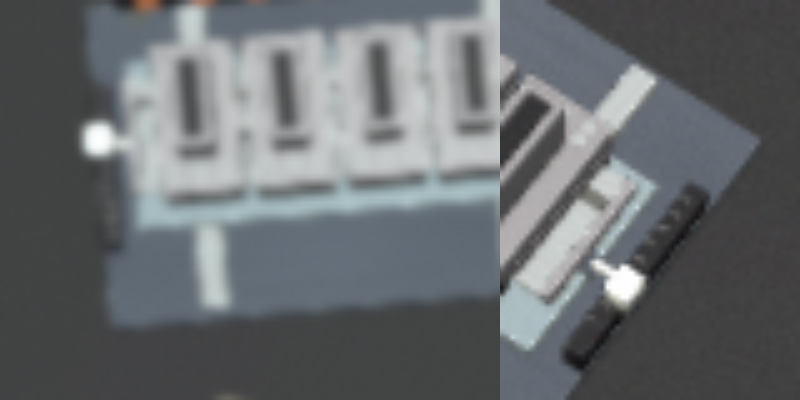

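The pointer is almost at the index; about 3 mm remain by the count.

Emit:
play_rows([
  [0,0,0,0,0,0.08,0.4],
  [0,0,0,0,0,0.16,0.4],
  [0,0,0,0,0,0.25,0.4],
  [0,0,0,0,0,0.25,0.4],
  [0,0,0,0,0,0.25,0.4],
  [0,0,0,0,0,0.25,0.4],
  [0,0,0,0,0,0.25,1],
  [0,0,0,0,0,0.25,1],
  [0,0,0,0,0,0.25,1],
  [0,0,0,0,0,0.25,1],
  [0,0,0,0,0,0.25,1],
  [0,0,-5,0,0,0.25,1],
  [0,0,-10,0,0,0.25,1],
  [0,0,-12,0,0,0.25,1],
  [0,0,-12,0,0,0.25,1],
])

```text
time: 52.75
tool_pos: [0.6329, -0.1656, 0.2146]
tool_rot: [-3.136, -0.006, -1.05]
contact_force: [0.3, 0.3, -0.6]
opening: 0.0918
grip_force: 0.0
```

```bash
python3 -c "
from h import *
print(robot.observe()['tool_pos'])
go(.57,.10,.30,4)"
```

```text
[ 0.63285776 -0.165625    0.2146334 ]
[-26.11, -7.81, -8.66, -0.0012, -0.0087, -1.1198] mm 286 deg 64
```

Emit:
play_rows([
  [-3,-1,-4,0,0,-0.14,0.5],
  [-6,-2,-8,0,0,-0.28,0.5],
  [-10,-3,-8.7,0,0,-0.42,0.5],
  [-14,-4,-8.7,0,0,-0.56,0.5],
  [-18,-5.5,-8.7,0,0,-0.7,0.5],
  [-22,-6.5,-8.7,0,0,-0.84,0.5],
  [-26,-7.8,-8.7,0,0,-0.98,0.5],
  [-26,-7.8,-8.7,0,0,-1.12,0.5],
  [-26,-7.8,-8.7,0,0,-1.12,0.5],
  [-26,-7.8,-8.7,0,0,-1.12,0.5],
  [-26,-7.8,-8.7,0,0,-1.12,0.5],
  [-26,-7.8,-8.7,0,0,-1.12,0.5],
  [-26,-7.8,-8.7,0,0,-1.12,0.5],
  [-26,-7.8,-8.7,0,0,-1.12,0.5],
])

```text
time: 54.15
tool_pos: [0.5696, 0.099, 0.297]
tool_rot: [-3.141, 0.0, 0.068]
contact_force: [-0.5, 0.7, -0.1]
opening: 0.0459
grip_force: 0.0
```

```bash
python3 - <<'E'
from h import *
im,d,c=cam('wrist'); P=pts(c,d)
q=R.from_euler('z',-YAW,degrees=True).apply((P-O).reshape(-1,3)).reshape(P.shape)*1000
ys,xs=np.where((q[...,1]>135)&(q[...,1]<180)&(q[...,0]>30)&(q[...,0]<90)&(d>0)&(q[...,2]<70)&(q[...,2]>20))
x0,y0,x1,y1=xs.min(),ys.min(),xs.max(),ys.max(); print(x0,y0,x1,y1,robot.observe()['tool_pos'])
save('w6.png',im[y0:y1,x0:x1],8)
np.savez('fin',im=im,q=q)
for v in range(y0,y1): pass
def rz(u,v,z): return (R.from_euler('z',-YAW,degrees=True).apply(onz(c,np.array(u),np.array(v),z)-O)*1000).round(1)
h=cv2.cvtColor(im,cv2.COLOR_RGB2HSV)
w=((h[...,2]>200)&(h[...,1]<35)&(q[...,1]>146)&(q[...,1]<180)&(q[...,0]>30)&(q[...,0]<90)&(q[...,2]<52)).astype(np.uint8)
for u in range(x0,x1+1):
    r=np.where(w[:,u])[0]
    if len(r): print(u,r.min(),r.max(),q[int(r.mean()),u].round(1))
for y in(-77,-19,39,97):
    for a,b in((90,115),(8,38)):
        m=(d>0)&(abs(q[...,1]-y)<20)&(q[...,0]>a)&(q[...,0]<b)&(q[...,2]>70)&(q[...,2]<95); print(y,a,m.sum(),np.median(q[m][:,2]) if m.sum() else '')
E
```

```text
169 49 200 101 [0.56950913 0.09909329 0.29704764]
169 71 76 [ 64.  170.6  43.6]
170 71 83 [ 59.4 170.2  41.9]
171 71 83 [ 59.4 169.2  40.7]
172 71 84 [ 59.4 167.6  42.1]
173 71 84 [ 59.4 166.5  41.3]
174 71 84 [ 59.5 165.6  40.2]
175 71 84 [ 59.4 163.8  42.1]
176 71 84 [ 59.3 162.3  43. ]
177 71 84 [ 59.3 161.2  42.7]
178 71 84 [ 59.2 159.4  44.6]
179 71 84 [ 59.3 158.7  42.3]
180 71 84 [ 59.4 157.6  41.9]
181 75 83 [ 57.3 157.9  35.5]
182 76 79 [ 59.3 154.9  42.7]
183 76 79 [ 59.3 153.6  42.6]
184 76 79 [ 59.4 152.6  41.4]
185 76 79 [ 59.7 152.6  35.6]
186 76 79 [ 59.7 151.4  35. ]
187 76 80 [ 58.6 150.6  33.3]
188 76 80 [ 58.5 148.9  35.4]
-77 90 459 82.6821860929161
-77 8 643 82.80542687015733
-19 90 430 82.67141621363015
-19 8 645 82.81149577773793
39 90 447 82.63067599442397
39 8 642 82.83354182458115
97 90 424 82.70890158095798
97 8 641 82.82075871192889
```

View pics/w6.png

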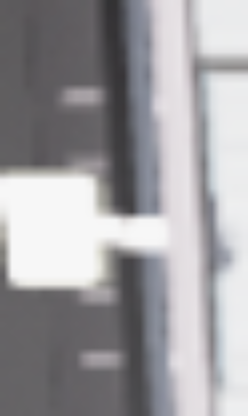

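Index (59.3) and pointer (about 59) agree within 1 mm, all modules are flat, and the arm is clear.

```bash
python3 -c "
from cell import robot
print(robot.hand_in())"
```

```text
the job is handed in; nothing more can be done
None
```

All four grey modules are clicked flat onto the rail, the handwheel was then turned clockwise until the pointer stood within about 1 mm of the index clip, nothing was done to the jar, beaker and screwdriver (their positions weren't re-checked), and the job was handed in at about 54 s (no verdict was returned).

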